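# Unlock the sliding lid of a lens case and set out the lens

## Robot

A 6-joint arm with a two-finger parallel gripper is mounted at the origin on the work surface. World frame = base frame: x ahead of the robot, y to its left, z up, the work surface at z = 0. Lengths are in m, angles in rad, forces in N, time in s.
With the tool pointing down it reaches from about 0.35 to 0.775 m from the base axis. Payload 7.3 kg.
Tool frame: the origin (TCP) lies midway between the tips of the shut fingers; the grasp point (between the pads) lies 19 mm behind it; z points along the fingers, y is the direction in which the jaws open and shut (so a half turn about z gives the same grasp; the last joint's range is limited). The gripper opens to 92 mm and grips with 3 to 60 N. Pads are 19 mm wide; open, the fingers measure 130 mm over their backs; the gripper's body (75 mm by 190 mm) begins 47 mm behind the grasp point.
Start: joints at [-1.418, 0.342, 1.524, -0, 1.275, -0.146], TCP at [0.155, -0.502, 0.202] pointing down, gripper open.
Joint ranges: [-2.53, 2.53], [-0.77, 2.02], [0.04, 2.7], [-1, 4.14], [0.28, 2.66], [-3.11, 3.11]. Speed limits (rad/s): [2.57, 2.57, 3.14, 3.14, 3.14, 3.14].

## Interface

Orientations are given as [roll, pitch, yaw] about the fixed x, y, z axes, in that order (R = Rz(yaw) Ry(pitch) Rx(roll)).
In Python, from cell import status, eyes, job gives the robot as it stands.
- The arm moves only by the tool jog_arm, never from a script. Its argument "series" is a list of rows, each a list of 3 entries, a list of its own where there are three numbers: the gripper command: -1 is shut, 1 is fully open, values between are in proportion, then the shift along the tool's x, y, z in m, then the turn, a rotation vector about the tool's x, y, z in rad. In form: [[grip, [x, y, z], [ax, ay, az]], ...]. A call has 1 to 12 rows; each row is the pose to reach, as a shift and turn from the pose commanded when the call began, along the tool's axes at that moment; what a row does not reach only later rows make up. A row lasts 1/12 s, in which the tool goes at most 41.7 mm and 7.16 degrees, less where a joint would pass 70% of its speed; a pose out of reach is approached as far as the arm can. A call with a gripper value outside its range is refused whole. The fingers move at their own pace and stop on an object; "squeeze" is the grip in N (left out, the last holds). Time passes only in rows, so rows that repeat a pose let the fingers close. It gives the time, the measured TCP pose, the force and the opening at its end, in the units of the state.
- status.observe(): the state, without advancing time (a new reading comes with each control period).
- eyes.read_camera(name): name is "scene" or "side" or "wrist"; returns a dict with "img" (420x560x3 uint8, red, green, blue), "range_z" (420x560 float32, m along the optical axis (not along the pixel's ray), 0 where there is no reading), "camera_matrix" (3x3 intrinsics, pixels), "T" (4x4, takes a point from camera to world coordinates); the wrist camera has in their place "tool_from_camera" (4x4, takes a point from camera to tool coordinates, whose origin is the TCP and whose axes are the flange's). Camera axes: x right, y down, z forward; pixel columns grow to the right and rows downward; lengths in m; the calibration is good to about 2 mm. A picture is of the moment at which its call begins: read the wrist's pose just before it.
- job.hand_in(): hands the job in, once; it reports no verdict.
The state is a dict: "time": time; "qpos": joint angles; "qvel": joint speeds; "joint_efforts": joint torques, N m; "tool_pos": TCP position; "tool_rot": TCP orientation; "contact_force": force on the tool from outside, world axes, zero at the start; "torque": the same for the moment, N m; "opening": finger opening in m.
Only numpy, scipy, OpenCV 4.12 (cv2) and the standard library are available. Lean on these libraries where they do the work, as an engineer would, in place of code of your own. Each camera call takes 0.05 s, during which the arm holds its last target.

## Task

At the camera demonstration bench, take the orange key from its stand, put its blade in the slotted lock of the lens case and turn it clockwise until the lock seats, then leave the key standing in the lock. Then slide the case's lid along its tracks all the way to the far stop, so that the compartment is open, lift out the round lens, and stand it upright, inside the black tray, without dropping it. Leave the lid in its tracks, the white adapter in the case and everything else on the table where it is.

Things in the scene. Friction and masses are not known exactly. Their poses are not given: they have to be found in the camera images.
- case: Lens case, blue-grey with aluminium tracks, fixed, 262 x 130 mm, 59 mm high. Origin at table height; x = track direction in which the lid opens, z up. In its frame (mm): lid slides at z 48 between rails (y = +-57), under lips (|y| > 51, z 55 to 59), from a stop at x -128 to one at x 127; x -10 to 127 is a solid deck under the opened lid. Lock on a lug beside the track at x -3, y -73.
- case_room (a point): Centre of the floor of the case's open compartment, 6 mm above the table; axes as the case's. The compartment reaches 55 mm either way along x and 47 mm along y; its walls rise 42 mm above this point.
- lid: Lid: loose pale-blue plate, 122 mm (its x, along the track) by 110 mm, 5 mm thick, about 0.15 kg, in the case's grooves with 2 mm of side play, axes as the case's; origin at the centre of its underside. It slides easily. Until the lock is turned, the lock's tongue stands in the way of its ridge.
- lid_ridge (a point): Foot of the lid's yellow ridge, at its middle, on the lid's upper face, 53 mm above the table. The ridge is 8 mm thick (along the track), 90 mm long across it, 15 mm high, and can be pushed by a fingertip on its rear (-x) face. Point at x -20 mm in the case's frame when shut, about x 110 at the far stop (about 130 mm of travel).
- lock (a joint): The lock's angle: 0 = tongue right across the track (locked), growing clockwise seen from above, to the hard stop at 1.571 = seated, tongue along the track (unlocked). It starts a little off 0, turns against friction (about 0.12 N m) and stays where it is left.
- lock_mouth (a point): Lock: brass boss 30 x 34 mm with a red tongue reaching 40 mm from the axis. This point is on the axis, at the slot's mouth on the boss's top, 78 mm above the table. Slot 4.5 mm wide, 24 mm long, 16 mm deep, with a sharp-edged mouth. The point's z is up, y along the slot to the tongue's tip, x across the slot; it turns with the lock.
- lock_floor (a point): On the lock's axis at the floor of the slot, 16 mm below lock_mouth.
- key_grip (a point): Key: middle of its orange head, 12 mm (key's x) by 28 mm (y), 38 mm tall. Below it a steel blade 3 mm thick (x), 18 mm wide (y), 24 mm long points down (-z). Total height 62 mm, 60 g; this point is 43 mm above the blade's end. Starts upright, centred in its stand, axes as the stand's. A half turn makes no difference.
- key_tip (a point): End of the key's blade, at its middle.
- key_stand: Grey block 66 x 56 mm, 26 mm high, fixed, origin at table height; holds the key's blade in a pocket 20 mm deep, 6 mm (its x) by 21 mm (its y), in its middle, the pocket's floor 6 mm above the table. The orange head is clear of its top by 4 mm.
- lens_center (a point): Round camera lens, 36 mm diameter, 40 mm tall (upper 14 mm 31 mm in diameter), taupe and black with a blue ring and blue glass on top, 90 g; this point is its centre, 20 mm above its base; z runs up through its glass. It stands in the case's compartment, at one end or the other, beside the white adapter.
- adapter_center (a point): White adapter block 34 x 34 x 26 mm with a steel stub on top (34 mm overall); this point is 13 mm above its base. It stays in the compartment.
- tray_in (a point): Black tray with blue lining, fixed, 130 x 130 mm outside, 120 x 120 mm inside, walls 14 mm high; this point is the centre of its inner floor, 5 mm above the table; axes along its sides.
- dome_cam: Taupe dome camera, 110 mm diameter, 78 mm high, origin under its centre. Bystander.
- cleaner: Small bottle of lens cleaner, 36 mm diameter, 100 mm high, origin under its centre. Bystander.
- screwdriver: Screwdriver lying on the table. Bystander.
- tester: Yellow hand tester, 150 x 70 x 28 mm, origin under its centre. Bystander.
- psu_brick: Black adapter brick, 100 x 50 x 32 mm, origin under its centre. Bystander.
- lens: The same round lens, origin at the centre of its base.
Not all that is in view belongs to the job. Of the things like the lid, leave any that is purple; of the rest the smaller one is meant.

How it is judged:
On the way, in this order (a step that is already met when the one before it is completed fails the run):
1. the lock is turned to its stop with the key's blade fully in its slot, the lid still shut (value of joint lock above 1.45 rad and distance between key_tip and lock_floor below 0.008 m and x of lid_ridge in the frame of case below 0 m), for 0.1 s.
2. the lid is slid along its tracks until it clears the compartment (x of lid_ridge in the frame of case above 0.097 m and y of lid_ridge in the frame of case between -0.008 and 0.008 m and z of lid_ridge in the frame of case between 0.048 and 0.06 m), for 0.2 s.
3. the lens is lifted out of the case (height (world z) of lens_center above 0.085 m), for 0.05 s.
At the end, for the whole second after the job is handed in: Lens upright (0.15 rad), at rest on the tray floor, within 50 mm of its centre along each side; lock above 1.45 rad, key standing in it (blade end within 8 mm of slot floor, tilt < 0.2); lid in its tracks, ridge beyond x 97 mm of the case; adapter in compartment; bystanders within 30 mm (all of step 2 and x of lens_center in the frame of tray_in between -0.05 and 0.05 m and y of lens_center in the frame of tray_in between -0.05 and 0.05 m and z of lens_center in the frame of tray_in between 0 and 0.026 m and angle between lens_center's own z axis and vertical below 0.15 rad and linear speed of lens below 0.02 m/s and value of joint lock above 1.45 rad and distance between key_tip and lock_floor below 0.008 m and angle between key_grip's own z axis and vertical below 0.2 rad and x of adapter_center in the frame of case between -0.12 and -0.012 m and y of adapter_center in the frame of case between -0.047 and 0.047 m and z of adapter_center in the frame of case below 0.045 m); the robot touches nothing.
It fails at once if the lens was dropped (moving faster than 0.6 m/s out of the fingers) (linear speed of lens above 0.6 m/s and contact force between lens and the fingers below 0.05 N).
It fails at once if something else on the table was moved by more than 30 mm (distance of any of dome_cam, cleaner, screwdriver, tester, psu_brick from where it was at the start of the episode above 0.03 m).
It also fails if it takes over 72 s, if anything falls off the work surface, if the arm or the gripper's body presses on something with over 40 N, if the wrist force passes 120 N, or if a joint passes its speed limit or range.

## Working session

There is one attempt and no reset: what is moved stays moved. The work goes in short steps, Python scripts to look and compute and a tool call to move; the robot and the scene stay as the last step left them, time stands still between calls to the robot, and variables do not carry over. Pictures are saved under pics/ and viewed, and the job is handed in when it is done.

Besides the shell and the picture viewer there is one more tool, called by a JSON object that holds its "name" and its "arguments". jog_arm: Moves the arm, as the interface text tells. Its arguments: {"type":"object","properties":{"series":{"type":"array","items":{"type":"array"}},"squeeze":{"type":"number"}},"required":["series"]}

```bash
mkdir -p pics; ls; cat > h.py <<'E'
import numpy as np, cv2
from cell import status, eyes, job
from scipy.spatial.transform import Rotation as R
def cam(n):
    s=status.observe(); c=eyes.read_camera(n)
    if n=="wrist":
        T=np.eye(4);T[:3,:3]=R.from_euler('xyz',s['tool_rot']).as_matrix();T[:3,3]=s['tool_pos'];c['T']=T@c['tool_from_camera']
    K=c['camera_matrix'];d=c['range_z'];v,u=np.mgrid[:420,:560]
    P=np.stack([(u-K[0,2])/K[0,0]*d,(v-K[1,2])/K[1,1]*d,d],-1)
    c['W']=P@c['T'][:3,:3].T+c['T'][:3,3]; c['W'][d==0]=np.nan
    return c
def save(c,f,crop=None,s=1):
    i=c['img'][...,::-1]
    if crop: i=i[crop[1]:crop[3],crop[0]:crop[2]]
    if s!=1:i=cv2.resize(i,None,fx=s,fy=s,interpolation=cv2.INTER_CUBIC)
    cv2.imwrite('pics/'+f,i)
E
python3 - <<'E'
from h import *
import pickle
print(status.observe())
for n in("scene","side","wrist"):
    c=cam(n);save(c,n+'0.png');pickle.dump(c,open(n+'0.pkl','wb'));print(n,c['T'].round(3).tolist(),c['camera_matrix'].tolist())
E
```

```text
pics
{'time': 0.0, 'qpos': array([-1.41798572e+00,  3.42726593e-01,  1.52504206e+00, -6.70185432e-07,
        1.27537488e+00, -1.45976783e-01]), 'qvel': array([-8.70082873e-04, -3.23223080e-04,  1.92589785e-05,  4.45732134e-04,
        1.20241819e-03, -4.38595391e-04]), 'joint_efforts': array([ 1.25572511e-03, -4.31237555e+01, -2.44221461e+01,  7.17766816e-02,
        5.59993798e-02, -1.49257453e-04]), 'tool_pos': array([ 0.15450328, -0.50127976,  0.20113424]), 'tool_rot': array([-3.14005817e+00, -2.24956249e-04,  2.98787415e-01]), 'contact_force': array([-0.34900445, -0.03538724,  0.37513872]), 'torque': array([ 0.00750167, -0.06942948,  0.02906174]), 'opening': 0.09198623486178727}
scene [[0.207, 0.556, -0.805, 1.754], [0.978, -0.107, 0.177, -0.342], [0.012, -0.824, -0.566, 0.988], [0.0, 0.0, 0.0, 1.0]] [[511.0570117765795, 0.0, 283.5831584095218], [0.0, 511.0570117765795, 214.93708147690072], [0.0, 0.0, 1.0]]
side [[-0.995, -0.051, 0.082, 0.411], [-0.097, 0.524, -0.846, 0.745], [-0.0, -0.85, -0.527, 0.594], [0.0, 0.0, 0.0, 1.0]] [[405.0953071500045, 0.0, 276.6889008412255], [0.0, 405.0953071500045, 208.7717369465921], [0.0, 0.0, 1.0]]
wrist [[0.295, -0.91, -0.292, 0.235], [-0.955, -0.282, -0.089, -0.477], [-0.001, 0.305, -0.952, 0.384], [0.0, 0.0, 0.0, 1.0]] [[342.84328420574246, 0.0, 281.3320362038944], [0.0, 342.84328420574246, 210.901248305976], [0.0, 0.0, 1.0]]
```

View pics/scene0.png

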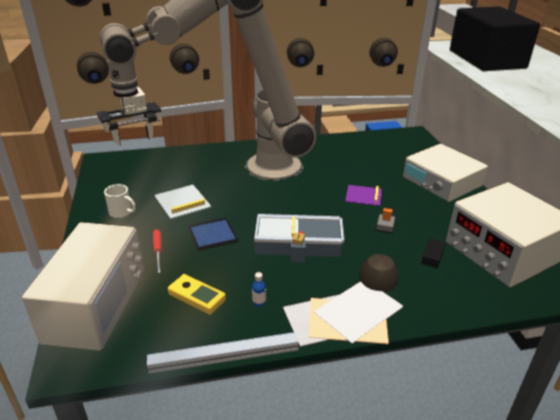

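View pics/side0.png

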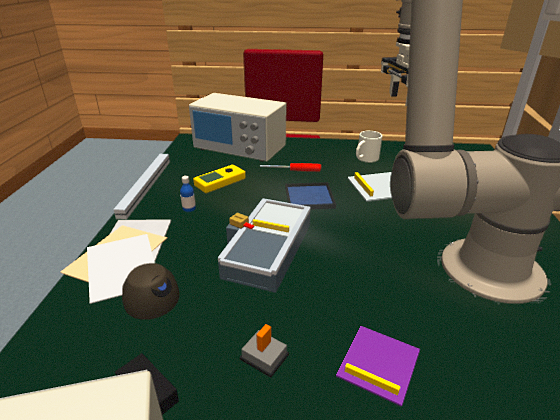

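View pics/wrist0.png

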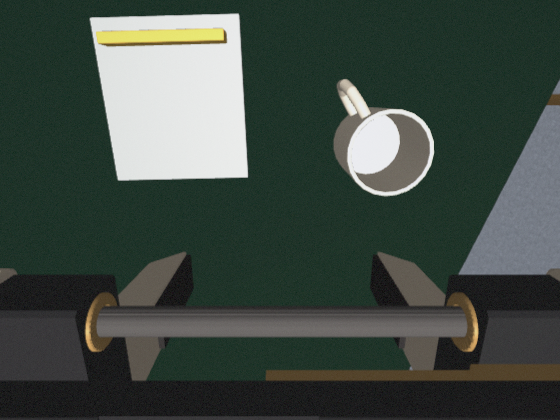

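Three lid-like plates show: a white one loose on the table (scene 183,200), a purple one (scene 365,195), and the pale one in the case's tracks with its ridge at (294,228). The one in the case should be meant. I'll enlarge and measure to confirm.

```bash
cat > a.py <<'E'
from h import *
import pickle
s=pickle.load(open('scene0.pkl','rb'));d=pickle.load(open('side0.pkl','rb'));w=pickle.load(open('wrist0.pkl','rb'))
save(s,'scene_c.png',(230,170,430,320),4);save(d,'side_c.png',(200,180,340,380),3)
for n,c in(('scene',s),('side',d),('wrist',w)):
    hsv=cv2.cvtColor(c['img'],cv2.COLOR_RGB2HSV);W=c['W'];ok=~np.isnan(W[...,0])&(np.abs(W[...,0])<1.2)&(np.abs(W[...,1])<1)
    def comps(name,m,minA=8):
        k,l,st,ce=cv2.connectedComponentsWithStats((m&ok).astype(np.uint8))
        for i in range(1,k):
            if st[i,4]>=minA:
                p=W[l==i];r=cv2.minAreaRect((p[:,:2]*1000).astype(np.float32));print(n,name,ce[i].round(),st[i,4],'med',np.median(p,0).round(4),'max z',p[:,2].max().round(4),'rect',np.round(r[0],1),np.round(r[1],1),round(r[2],1))
    h,S,V=[hsv[...,i] for i in range(3)]
    near=W[...,2]>-0.02
    comps('orange',near&(h>5)&(h<13)&(S>200)&(V>120))
    comps('yellow',near&(h>20)&(h<35)&(S>150)&(V>100))
    comps('red',near&((h<4)|(h>176))&(S>180)&(V>100))
    comps('purple',near&(h>135)&(h<160)&(S>100))
    z=W[...,2]
    comps('z>45..62',(z>.045)&(z<.062),60)
    comps('z 18..30',(z>.018)&(z<.030),60)
    comps('z 5..17',(z>.008)&(z<.017),60)
E
python3 a.py
```

```text
scene orange [387. 213.] 63 med [0.4824 0.2808 0.0592] max z 0.0733 rect [482.1 279.9] [23.2 18.1] 41.5
scene yellow [377. 187.] 8 med [0.2614 0.3336 0.0227] max z 0.0249 rect [259.7 334.6] [ 7.2 48.1] 64.3
scene yellow [376. 194.] 8 med [0.316  0.3097 0.0224] max z 0.0254 rect [315.1 310.2] [ 0.3 38.3] 70.2
scene yellow [189. 205.] 88 med [ 0.2587 -0.3438  0.0226] max z 0.031 rect [ 259.4 -347.5] [ 13.  111.3] 21.6
scene yellow [195. 293.] 1029 med [ 0.6989 -0.361   0.0281] max z 0.0403 rect [ 678.9 -352.6] [178.9 100.1] 45.5
scene red [471. 227.] 10 med [0.6796 0.4574 0.1194] max z 0.1268 rect [680.5 457.6] [3.3 9.8] 81.1
scene red [477. 228.] 8 med [0.6988 0.4624 0.1253] max z 0.1297 rect [698.5 463.5] [4.7 8.4] 86.9
scene purple [362. 195.] 556 med [0.2849 0.2699 0.0068] max z 0.0168 rect [277.7 277.9] [125.9 134.3] 66.5
scene z>45..62 [243.  68.] 69 med [-1.0269  0.0227  0.0533] max z 0.0619 rect [-1027.2    23.9] [ 50.4 125.6] 8.3
scene z>45..62 [356.  90.] 435 med [-0.601  0.546  0.053] max z 0.062 rect [-600.9  540.2] [656.5  50. ] 81.6
scene z>45..62 [193.  97.] 265 med [-0.
[... 9280 characters left out ...]
 [ 215.8 -548.1] [55.5 12.3] 10.1
wrist z 18..30 [161.  36.] 1775 med [ 0.2571 -0.3504  0.0265] max z 0.0293 rect [ 257.6 -349.6] [ 11.3 120.8] 18.5
wrist z 18..30 [345. 115.] 281 med [ 0.2478 -0.5429  0.0236] max z 0.03 rect [ 228.9 -547.8] [68.5 19.7] 17.4
wrist z 18..30 [394. 153.] 324 med [ 0.2198 -0.6075  0.0242] max z 0.03 rect [ 219.1 -596.4] [34.5 67.9] 81.7
wrist z 5..17 [170.  43.] 198 med [ 0.2538 -0.355   0.0123] max z 0.0168 rect [ 252.4 -351.3] [ 10.3 122.1] 22.6
wrist z 5..17 [339. 132.] 61 med [ 0.2232 -0.5434  0.0126] max z 0.017 rect [ 220.6 -545.3] [43.4  6.9] 1.7
wrist z 5..17 [390. 152.] 223 med [ 0.2184 -0.6071  0.0125] max z 0.0169 rect [ 219.4 -597.4] [33.1 67.9] 82.9
```

View pics/scene_c.png

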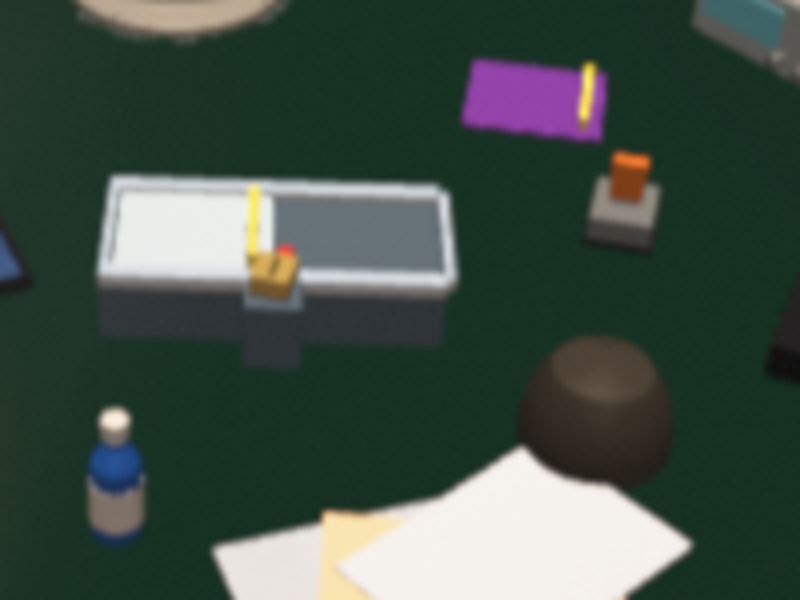

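View pics/side_c.png

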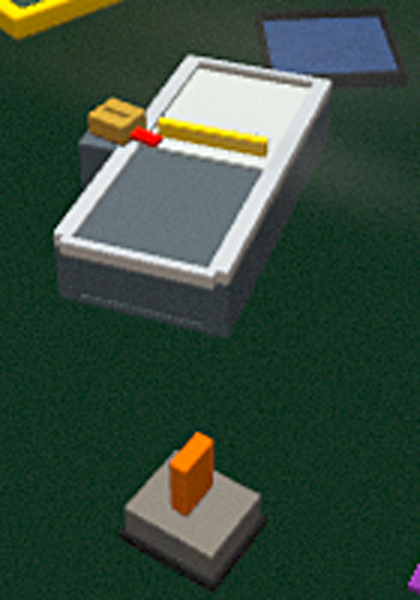

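The lid in the case has an 88 mm ridge. The loose white plate's ridge is about 121 mm, so that plate is bigger, and the other plate is purple. The one in the tracks, as the crop shows, is meant. Next I go over the key.

```bash
cat >> h.py <<'E'
def mv(*wps):
    "wps: (x,y,z,yaw) -> shift and turn in present tool frame (nominal pointing down)"
    s=status.observe();R0=R.from_euler('xyz',s['tool_rot']);p0=s['tool_pos']
    print('now',p0.round(4),s['tool_rot'].round(4),'q',s['qpos'].round(2),'t',s['time'])
    for x,y,z,yaw in wps:
        d=R0.inv().apply(np.array([x,y,z])-p0);Rt=R.from_euler('xyz',[np.pi,0,yaw])
        rv=(R0.inv()*Rt).as_rotvec();n=max(np.linalg.norm(d)/.0417,np.degrees(np.linalg.norm(rv))/7.16)
        print('shift',d.round(4).tolist(),'turn',rv.round(4).tolist(),'rows',n.round(1))
E
python3 -c "
from h import *
mv((.42,-.1,.2,.299),(.479,.283,.2,1.08))"
```

```text
now [ 0.1545 -0.5014  0.2013] [-3.1405e+00 -2.0000e-04  2.9880e-01] q [-1.42  0.34  1.52  0.    1.28 -0.15] t 0.15
shift [0.3719, -0.3055, 0.0017] turn [-0.0011, -0.0002, -0.0002] rows 11.5
shift [0.541, -0.6542, 0.0022] turn [-0.001, -0.0006, -0.7812] rows 20.4
```

{"name": "jog_arm", "arguments": {"series": [[1, [0.372, -0.306, 0.0], [0, 0, 0]], [1, [0.372, -0.306, 0.0], [0, 0, 0]], [1, [0.372, -0.306, 0.0], [0, 0, 0]], [1, [0.372, -0.306, 0.0], [0, 0, 0]], [1, [0.372, -0.306, 0.0], [0, 0, -0.1]], [1, [0.372, -0.306, 0.0], [0, 0, -0.2]], [1, [0.372, -0.306, 0.0], [0, 0, -0.3]], [1, [0.372, -0.306, 0.0], [0, 0, -0.4]], [1, [0.372, -0.306, 0.0], [0, 0, -0.5]], [1, [0.372, -0.306, 0.0], [0, 0, -0.6]], [1, [0.372, -0.306, 0.0], [0, 0, -0.7]], [1, [0.372, -0.306, 0.0], [0, 0, -0.78]]]}}

```text
time: 1.15
tool_pos: [0.4213, -0.0964, 0.2018]
tool_rot: [3.141, -0.001, 1.086]
contact_force: [-0.1, -0.1, -0.4]
opening: 0.0917
```

```bash
python3 -c "
from h import *
mv((.479,.283,.2,1.08))"
```

```text
now [ 0.4213 -0.0964  0.2018] [ 3.1415e+00 -1.0000e-03  1.0859e+00] q [-0.4   0.17  1.76  0.    1.21  0.08] t 1.15
shift [0.3626, -0.1258, 0.0022] turn [0.0001, -0.001, 0.0059] rows 9.2
```

```bash
python3 -c "
from h import *
c=cam('wrist');save(c,'w1.png')"
```

{"name": "jog_arm", "arguments": {"series": [[1, [0.363, -0.126, 0], [0, 0, 0]], [1, [0.363, -0.126, 0], [0, 0, 0]], [1, [0.363, -0.126, 0], [0, 0, 0]], [1, [0.363, -0.126, 0], [0, 0, 0]], [1, [0.363, -0.126, 0], [0, 0, 0]], [1, [0.363, -0.126, 0], [0, 0, 0]], [1, [0.363, -0.126, 0], [0, 0, 0]], [1, [0.363, -0.126, 0], [0, 0, 0]], [1, [0.363, -0.126, 0], [0, 0, 0]], [1, [0.363, -0.126, 0], [0, 0, 0]], [1, [0.363, -0.126, 0], [0, 0, 0]], [1, [0.363, -0.126, 0], [0, 0, 0]]]}}

```text
time: 2.2
tool_pos: [0.48, 0.2794, 0.2011]
tool_rot: [-3.141, 0.002, 1.08]
contact_force: [0.4, -0.1, 0.5]
opening: 0.0919
```

```bash
python3 -c "
from h import *
import pickle
print(status.observe())
c=cam('wrist');save(c,'w2.png');pickle.dump(c,open('w2.pkl','wb'))
W=c['W'];z=W[...,2]
for a,b,n in((.062,.072,'headtop'),(.022,.030,'standtop')):
    m=(z>a)&(z<b)&(np.hypot(W[...,0]-.479,W[...,1]-.283)<.06)
    p=W[m];r=cv2.minAreaRect((p[:,:2]*1000).astype(np.float32));print(n,len(p),p.mean(0),np.median(p[:,2]),r)
"
```

```text
{'time': 2.2, 'qpos': array([ 3.89558283e-01,  3.99447897e-01,  1.43876699e+00, -6.86354700e-04,
        1.30504925e+00,  8.80499514e-01]), 'qvel': array([-0.03629939, -0.02155745,  0.01980972, -0.00243708, -0.00010376,
       -0.00255958]), 'joint_efforts': array([  1.3782493 , -45.96142888, -25.37018895,   0.21951695,
        -0.08987593,   0.06675502]), 'tool_pos': array([0.47996807, 0.27938763, 0.20111567]), 'tool_rot': array([-3.14103868e+00,  1.71036582e-03,  1.08003638e+00]), 'contact_force': array([ 0.40883047, -0.13142512,  0.53676895]), 'torque': array([-0.09018827, -0.04188922,  0.00768824]), 'opening': 0.09186657938151713}
headtop 376 [0.48065083 0.28409121 0.06753602] 0.06772495062168929 ((480.22283935546875, 283.3780517578125), (28.180028915405273, 11.599888801574707), 61.96253967285156)
standtop 2190 [0.48115961 0.28540029 0.02586352] 0.025880906189480385 ((480.1578369140625, 283.4769287109375), (50.3352165222168, 60.05540084838867), 62.0230827331543)
```

View pics/w2.png

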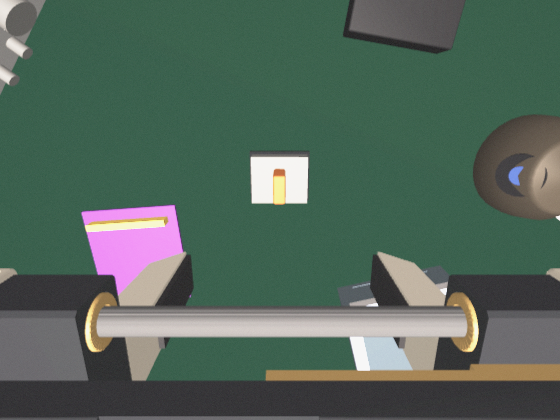

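View pics/w1.png

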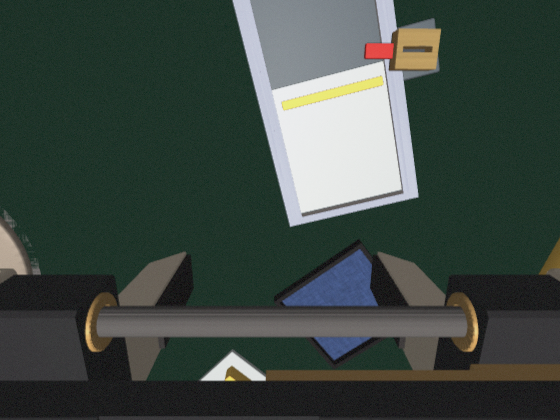

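The picture shows the key's orange head at (279,187), upright in its stand, with the open fingers on either side. It sits at (0.480, 0.283) with yaw 62°. I'll descend with TCP z at 0.033.

```bash
python3 -c "
from h import *
mv((.4802,.2834,.033,1.082))"
```

```text
now [0.4801 0.2786 0.2013] [-3.1412e+00  1.5000e-03  1.0786e+00] q [ 0.39  0.4   1.44 -0.    1.31  0.88] t 2.25
shift [0.0045, -0.0021, 0.1683] turn [-0.0004, 0.0015, -0.0034] rows 4.0
```

{"name": "jog_arm", "arguments": {"series": [[1, [0.0045, -0.002, 0.04], [0, 0, 0]], [1, [0.0045, -0.002, 0.08], [0, 0, 0]], [1, [0.0045, -0.002, 0.11], [0, 0, 0]], [1, [0.0045, -0.002, 0.11], [0, 0, 0]], [1, [0.0045, -0.002, 0.11], [0, 0, 0]]]}}

```text
time: 2.67
tool_pos: [0.4804, 0.2828, 0.0914]
tool_rot: [-3.14, 0.003, 1.077]
contact_force: [0.5, 0.3, 0.7]
opening: 0.0918
```

```bash
python3 -c "
from h import *
mv((.4802,.2834,.033,1.082))
c=cam('wrist');save(c,'w3.png')
W=c['W'];z=W[...,2]
for a,b,n in((.062,.072,'headtop'),(.022,.030,'standtop')):
    m=(z>a)&(z<b)&(np.hypot(W[...,0]-.479,W[...,1]-.283)<.045)
    p=W[m];r=cv2.minAreaRect((p[:,:2]*1000).astype(np.float32));print(n,len(p),p.mean(0),np.median(p[:,2]),r)
"
```

```text
now [0.4804 0.2828 0.0914] [-3.1399e+00  2.6000e-03  1.0768e+00] q [ 0.39  0.51  1.58 -0.    1.05  0.89] t 2.6667
shift [0.0006, -0.0003, 0.0584] turn [-0.0017, 0.0026, -0.0052] rows 1.4
headtop 737 [0.48075904 0.28471295 0.06756119] 0.06775381031393751 ((480.2043762207031, 283.62811279296875), (27.96356773376465, 11.29251480102539), 61.44577407836914)
standtop 4140 [0.48138529 0.28571777 0.02587632] 0.025913327052214954 ((480.1744384765625, 283.474365234375), (50.402381896972656, 60.16608428955078), 61.825740814208984)
```

View pics/w3.png

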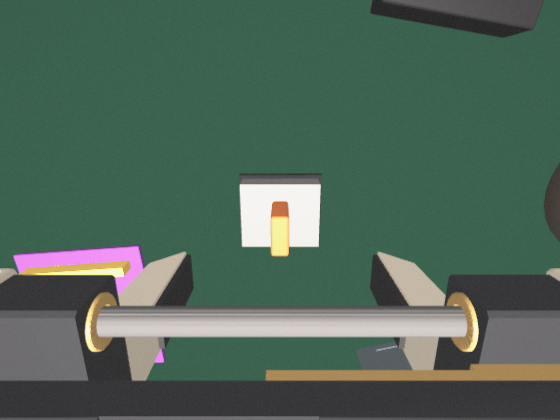

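{"name": "jog_arm", "arguments": {"series": [[1, [0.0006, 0, 0.04], [0, 0, 0]], [1, [0.0006, 0, 0.0585], [0, 0, 0]], [1, [0.0006, 0, 0.0585], [0, 0, 0]], [-1, [0.0006, 0, 0.0585], [0, 0, 0]], [-1, [0.0006, 0, 0.0585], [0, 0, 0]], [-1, [0.0006, 0, 0.0585], [0, 0, 0]], [-1, [0.0006, 0, 0.0585], [0, 0, 0]], [-1, [0.0006, 0, 0.0585], [0, 0, 0]], [-1, [0.0006, 0, 0.0585], [0, 0, 0]]], "squeeze": 45}}

```text
time: 3.47
tool_pos: [0.4814, 0.2853, 0.034]
tool_rot: [3.141, -0.001, 1.079]
contact_force: [-0.2, -0.4, -0.2]
opening: 0.0562
```

```bash
python3 -c "
from h import *
mv((.4802,.2834,.16,1.082))
print(status.observe()['torque'])"
```

```text
now [0.4814 0.2853 0.034 ] [ 3.1407e+00 -9.0000e-04  1.0789e+00] q [ 0.4   0.59  1.64 -0.    0.92  0.89] t 3.4667
shift [-0.0021, -0.0001, -0.126] turn [0.0009, -0.0009, -0.0031] rows 3.0
[-0.05023722 -0.10676906  0.00117421]
```

{"name": "jog_arm", "arguments": {"series": [[-1, [-0.002, 0, 0], [0, 0, 0]], [-1, [-0.002, 0, 0], [0, 0, 0]], [-1, [-0.002, 0, 0], [0, 0, 0]], [-1, [-0.002, 0, 0], [0, 0, 0]], [-1, [-0.002, 0, 0], [0, 0, 0]], [-1, [-0.002, 0, 0], [0, 0, 0]], [-1, [-0.002, 0, 0], [0, 0, 0]], [-1, [-0.002, 0, 0], [0, 0, 0]], [-1, [-0.002, 0, 0], [0, 0, 0]], [-1, [-0.002, 0, 0], [0, 0, 0]]]}}

```text
time: 4.3
tool_pos: [0.4801, 0.2833, 0.0332]
tool_rot: [3.142, 0.0, 1.079]
contact_force: [0.4, -0.3, -0.6]
opening: 0.0115
```

```bash
python3 -c "
from h import *
mv((.4802,.2834,.16,1.082))
print(status.observe()['torque'])"
```

```text
now [0.4801 0.2833 0.0332] [3.1416e+00 1.0000e-04 1.0788e+00] q [ 0.4   0.59  1.64 -0.    0.91  0.89] t 4.3
shift [0.0001, 0.0, -0.1268] turn [0.0, 0.0001, -0.0032] rows 3.0
[-0.08690943 -0.080521   -0.02824187]
```

Gripped: the opening is 11.5 mm. Now I lift and carry it to a viewpoint beside the lock.

```bash
python3 -c "
from h import *
mv((.616,-.047,.165,2.897))"
```

```text
now [0.4801 0.2833 0.0332] [3.1416e+00 1.0000e-04 1.0788e+00] q [ 0.4   0.59  1.64 -0.    0.91  0.89] t 4.3
shift [-0.227, 0.2758, -0.1317] turn [-0.0001, 0.0001, -1.8182] rows 14.5
```

{"name": "jog_arm", "arguments": {"series": [[-1, [0, 0, -0.03], [0, 0, 0]], [-1, [0, 0, -0.065], [0, 0, 0]], [-1, [0, 0, -0.1], [0, 0, 0]], [-1, [0, 0, -0.132], [0, 0, 0]], [-1, [-0.02, 0.03, -0.132], [0, 0, -0.12]], [-1, [-0.04, 0.06, -0.132], [0, 0, -0.24]], [-1, [-0.065, 0.09, -0.132], [0, 0, -0.36]], [-1, [-0.09, 0.12, -0.132], [0, 0, -0.48]], [-1, [-0.12, 0.15, -0.132], [0, 0, -0.6]], [-1, [-0.14, 0.18, -0.132], [0, 0, -0.72]], [-1, [-0.17, 0.21, -0.132], [0, 0, -0.84]], [-1, [-0.19, 0.24, -0.132], [0, 0, -0.96]]]}}

```text
time: 5.3
tool_pos: [0.6013, 0.0012, 0.1653]
tool_rot: [-3.141, -0.0, 2.033]
contact_force: [1.4, 0.9, -0.3]
opening: 0.0116
```

```bash
python3 -c "
from h import *
mv((.616,-.047,.165,2.897))"
```

```text
now [0.6013 0.0012 0.1653] [-3.1408e+00 -5.0000e-04  2.0328e+00] q [-0.13  0.51  1.36 -0.    1.27 -0.59] t 5.3
shift [-0.0497, -0.0083, 0.0003] turn [-0.0005, -0.0008, -0.8642] rows 6.9
```

{"name": "jog_arm", "arguments": {"series": [[-1, [-0.05, -0.008, 0], [0, 0, -0.12]], [-1, [-0.05, -0.008, 0], [0, 0, -0.24]], [-1, [-0.05, -0.008, 0], [0, 0, -0.36]], [-1, [-0.05, -0.008, 0], [0, 0, -0.48]], [-1, [-0.05, -0.008, 0], [0, 0, -0.6]], [-1, [-0.05, -0.008, 0], [0, 0, -0.72]], [-1, [-0.05, -0.008, 0], [0, 0, -0.84]], [-1, [-0.05, -0.008, 0], [0, 0, -0.864]], [-1, [-0.05, -0.008, 0], [0, 0, -0.864]], [-1, [-0.05, -0.008, 0], [0, 0, -0.864]], [-1, [-0.05, -0.008, 0], [0, 0, -0.864]]]}}

```text
time: 6.22
tool_pos: [0.6165, -0.0454, 0.1653]
tool_rot: [-3.142, -0.0, 2.888]
contact_force: [0.2, -0.2, -0.9]
opening: 0.0116
```

```bash
python3 -c "
from h import *
import pickle
mv((.616,-.047,.165,2.897))
c=cam('wrist');save(c,'w4.png');pickle.dump(c,open('w4.pkl','wb'))
W=c['W'];z=W[...,2]
m=(z>.074)&(z<.082)&(np.hypot(W[...,0]-.577,W[...,1]+.037)<.035)
p=W[m];r=cv2.minAreaRect((p[:,:2]*1000).astype(np.float32));print(len(p),np.median(p[:,2]),r)
"
```

```text
now [ 0.6165 -0.0454  0.1653] [-3.1415e+00 -1.0000e-04  2.8884e+00] q [-0.2   0.54  1.31 -0.    1.29 -1.51] t 6.2167
shift [0.0001, -0.0017, 0.0003] turn [-0.0001, -0.0001, -0.0086] rows 0.1
1484 0.07796107208858999 ((577.7860107421875, -37.84419631958008), (29.996522903442383, 34.332664489746094), 61.984107971191406)
```

View pics/w4.png

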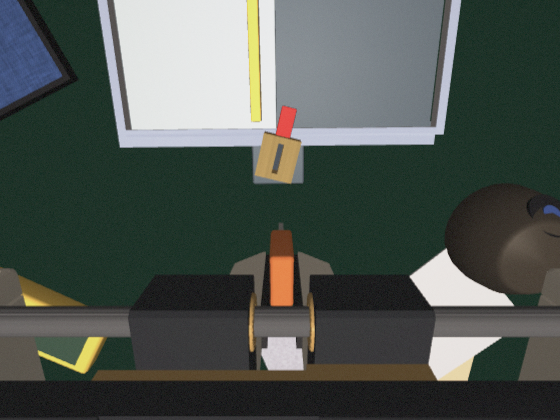

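The picture shows the brass boss at (279,157). Its slot is already turned a little clockwise and the red tongue points up to (287,120). The key is held at (281,260) with its blade tip at (281,228). Next I measure the slot and key in the same camera.

```bash
cat > slot.py <<'E'
from h import *
import pickle,sys
def ana(c,s,f):
    save(c,f,(230,90,340,280),4 if False else 3)
    W=c['W'];z=W[...,2];g=c['img'].astype(int)
    R0=R.from_euler('xyz',s['tool_rot']);tl=lambda p:R0.inv().apply(p-s['tool_pos'])
    K=c['camera_matrix'];T=c['T']
    # top plane pixels -> xy by ray/plane z=.078
    v,u=np.mgrid[:420,:560]
    ray=np.stack([(u-K[0,2])/K[0,0],(v-K[1,2])/K[1,1],np.ones_like(u,float)],-1)@T[:3,:3].T
    t=(.078-T[2,3])/ray[...,2];Q=T[:3,3]+ray*t[...,None]
    near=np.hypot(Q[...,0]-.5778,Q[...,1]+.0378)<.013
    dark=near&(g.sum(-1)<np.percentile(g.sum(-1)[near],50)*.6)
    k,l,st,ce=cv2.connectedComponentsWithStats(dark.astype(np.uint8));i=1+st[1:,4].argmax();mm=l==i
    p=Q[mm];r=cv2.minAreaRect((p[:,:2]*1000).astype(np.float32));print('slot',mm.sum(),r,'pix',ce[i])
    pc=p[:,:2]-p[:,:2].mean(0);w,V=np.linalg.eigh(pc.T@pc);a=np.degrees(np.arctan2(V[1,1],V[0,1]))%180;print('slot pca mean',p[:,:2].mean(0),'ang',a,'tool',tl(p.mean(0)))
    m=(z>.072)&(z<.084)&(np.hypot(W[...,0]-.5778,W[...,1]+.0378)<.03)
    b=W[m];r=cv2.minAreaRect((b[:,:2]*1000).astype(np.float32));print('boss',r, 'tool',tl(np.array([r[0][0]/1e3,r[0][1]/1e3,.078])))
    L=tl(W.reshape(-1,3)).reshape(W.shape)
    hsv=cv2.cvtColor(c['img'],cv2.COLOR_RGB2HSV)
    o=(hsv[...,0]>3)&(hsv[...,0]<18)&(hsv[...,1]>150)&(np.abs(L[...,1])<.02)&(np.abs(L[...,0])<.03)&(L[...,2]<.01)&(L[...,2]>-.06)
    q=L[o];print('head n',len(q),'tool min/max',np.percentile(q,1,0),np.percentile(q,99,0))
    bl=(np.abs(L[...,1])<.008)&(np.abs(L[...,0])<.03)&(L[...,2]>.006)&(L[...,2]<.032)
    q=L[bl];vv,uu=np.where(bl);print('blade',len(q),np.percentile(q,2,0),np.percentile(q,98,0),np.median(q,0),'pix',np.median(uu),np.median(vv),vv.min(),vv.max())
if __name__=='__main__':
    n=sys.argv[1]
    s=status.observe();c=cam('wrist');ana(c,s,n)
E
python3 slot.py slot1.png
```

```text
slot 53 ((581.3070678710938, -40.30533981323242), (3.4382901191711426, 15.008644104003906), 64.14979553222656) pix [275.52830189 164.71698113]
slot pca mean [ 0.58250211 -0.04064086] ang 152.70146029859885 tool [ 0.03413776 -0.00387928  0.08727799]
boss ((577.85595703125, -37.78630447387695), (30.05025863647461, 34.25331497192383), 62.1917610168457) tool [ 0.03935    -0.00227684  0.08727792]
head n 1720 tool min/max [-0.01365608 -0.00487882 -0.03589268] [ 0.01267301  0.0064907  -0.0019645 ]
blade 33 [ 0.00689875 -0.00074189  0.01414171] [0.00766724 0.00180619 0.02550359] [0.00740445 0.00054576 0.01934688] pix 281.0 226.0 223 229
```

View pics/slot1.png

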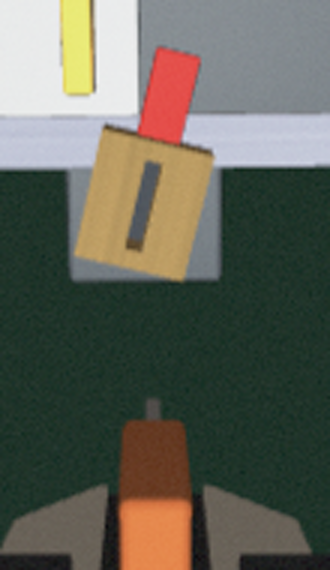

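```bash
python3 -c "
from h import *
mv((.6043,-.0518,.120,2.656))"
```

```text
now [ 0.6165 -0.0454  0.1653] [-3.1415 -0.      2.8893] q [-0.2   0.54  1.31 -0.    1.29 -1.52] t 6.3167
shift [0.0102, -0.0092, 0.0453] turn [-0.0001, 0.0, 0.2333] rows 1.9
```

{"name": "jog_arm", "arguments": {"series": [[-1, [0.005, -0.005, 0.02], [0, 0, 0.11]], [-1, [0.01, -0.009, 0.04], [0, 0, 0.22]], [-1, [0.01, -0.009, 0.045], [0, 0, 0.233]], [-1, [0.01, -0.009, 0.045], [0, 0, 0.233]], [-1, [0.01, -0.009, 0.045], [0, 0, 0.233]], [-1, [0.01, -0.009, 0.045], [0, 0, 0.233]]]}}

```text
time: 6.82
tool_pos: [0.6057, -0.0517, 0.1216]
tool_rot: [3.141, 0.002, 2.66]
contact_force: [0.2, -0.3, -1.3]
opening: 0.0114
```

```bash
python3 slot.py slot2.png; python3 -c "
from h import *
mv((.5778,-.0378,.120,2.656))"
```

```text
slot 103 ((577.9451293945312, -38.3319206237793), (3.424168348312378, 22.077743530273438), 62.43674087524414) pix [278.9223301  183.46601942]
slot pca mean [ 0.57951287 -0.03880598] ang 151.17841590802158 tool [ 0.02932033 -0.00073879  0.04351308]
boss ((577.6876220703125, -37.66844940185547), (30.063030242919922, 34.184635162353516), 61.670162200927734) tool [ 0.03146486 -0.00057625  0.04350818]
head n 1714 tool min/max [-0.01359019 -0.00475319 -0.03595931] [ 0.01284216  0.00662789 -0.00219241]
blade 33 [ 0.00717992 -0.00058209  0.01449963] [0.00780311 0.00196565 0.02572027] [0.00750418 0.00070075 0.01958189] pix 281.0 226.0 223 229
now [ 0.6057 -0.0517  0.1217] [3.1409e+00 2.5000e-03 2.6595e+00] q [-0.21  0.56  1.4  -0.    1.18 -1.3 ] t 6.8667
shift [0.0312, -0.0006, 0.0016] turn [0.0007, 0.0025, 0.0035] rows 0.7
```

View pics/slot2.png

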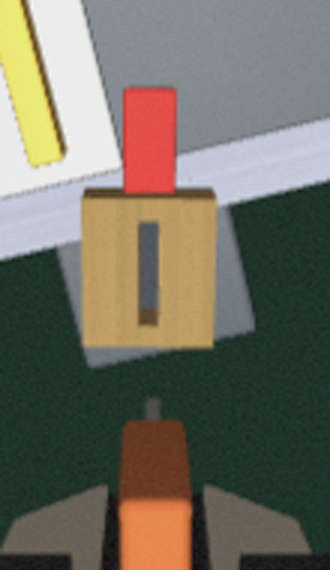

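{"name": "jog_arm", "arguments": {"series": [[-1, [0.005, -0.001, 0.008], [0, 0, 0]], [-1, [0.01, -0.001, 0.008], [0, 0, 0]], [-1, [0.01, -0.001, 0.008], [0, 0, 0]], [-1, [0.01, -0.001, 0.008], [0, 0, 0]], [-1, [0.01, -0.001, 0.008], [0, 0, 0]], [-1, [0.01, -0.001, 0.008], [0, 0, 0]], [-1, [0.01, -0.001, 0.008], [0, 0, 0]], [-1, [0.01, -0.001, 0.008], [0, 0, 0]]]}}

```text
time: 7.53
tool_pos: [0.5955, -0.048, 0.1124]
tool_rot: [-3.142, 0.0, 2.658]
contact_force: [0.1, -0.1, -1.7]
opening: 0.0112
```

```bash
python3 slot.py slot3.png; python3 -c "
from h import *
mv((.5778,-.0378,.120,2.656))"
```

```text
slot 130 ((578.2369384765625, -38.14286422729492), (4.003284454345703, 22.6492977142334), 62.16868209838867) pix [281.05384615 202.70769231]
slot pca mean [ 0.57948986 -0.03878681] ang 151.385923125621 tool [0.01843528 0.00071794 0.03444015]
boss ((577.9551391601562, -37.747520446777344), (29.844833374023438, 34.73621368408203), 61.60734939575195) tool [0.02027727 0.00092428 0.03443951]
head n 1717 tool min/max [-0.01347136 -0.00478513 -0.03607587] [ 0.01287758  0.00661945 -0.00174081]
blade 33 [ 0.0070725  -0.00058535  0.01377485] [0.00794657 0.00196401 0.02571076] [0.00759192 0.00070162 0.01936801] pix 281.0 226.0 223 229
now [ 0.5954 -0.048   0.1124] [3.1416e+00 2.0000e-04 2.6578e+00] q [-0.21  0.55  1.44 -0.    1.15 -1.3 ] t 7.5833
shift [0.0203, 0.0008, -0.0076] turn [0.0, 0.0002, 0.0018] rows 0.5
```

View pics/slot3.png

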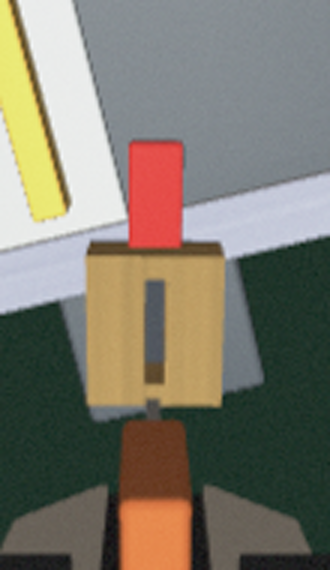

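Settled: the slot and blade are both at tool y ≈ +0.7 mm, and the angles match (152.2°). I shift 21 mm along the slot, then check again.

{"name": "jog_arm", "arguments": {"series": [[-1, [0.008, 0, 0], [0, 0, 0]], [-1, [0.016, 0, 0], [0, 0, 0]], [-1, [0.021, 0, 0], [0, 0, 0]], [-1, [0.021, 0, 0], [0, 0, 0]], [-1, [0.021, 0, 0], [0, 0, 0]], [-1, [0.021, 0, 0], [0, 0, 0]], [-1, [0.021, 0, 0], [0, 0, 0]], [-1, [0.021, 0, 0], [0, 0, 0]]]}}

```text
time: 8.25
tool_pos: [0.5769, -0.0383, 0.1123]
tool_rot: [-3.142, 0.0, 2.658]
contact_force: [-0.1, 0.3, 0.3]
opening: 0.0115
```

```bash
python3 slot.py slot4.png; python3 -c "
from h import *
mv((.5778,-.0378,.120,2.656))"
```

```text
slot 370 ((580.8915405273438, -39.56205749511719), (13.736093521118164, 18.27702522277832), 62.32715606689453) pix [280.8972973  237.31351351]
slot pca mean [ 0.58261037 -0.0405406 ] ang 156.37560728987606 tool [-0.00609901  0.00062945  0.03431561]
boss ((577.7120971679688, -37.665496826171875), (30.03886604309082, 34.48522186279297), 61.933021545410156) tool [-0.00042552  0.00089565  0.03431416]
head n 1708 tool min/max [-0.0135811  -0.00474251 -0.03599505] [ 0.0127918   0.00664417 -0.0021605 ]
blade 33 [ 0.00718827 -0.00058317  0.01364049] [0.00795557 0.00196337 0.0257672 ] [0.00757369 0.00070212 0.01958631] pix 281.0 226.0 223 229
now [ 0.5769 -0.0383  0.1122] [-3.1416e+00  1.0000e-04  2.6577e+00] q [-0.2   0.52  1.5  -0.    1.12 -1.29] t 8.3
shift [-0.0006, 0.0009, -0.0078] turn [-0.0, 0.0001, 0.0017] rows 0.2
```

View pics/slot4.png

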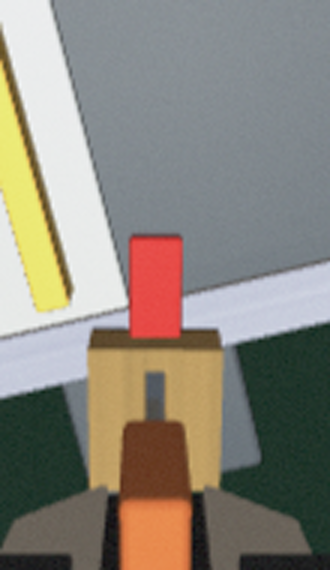

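{"name": "jog_arm", "arguments": {"series": [[-1, [0, 0.0002, 0.004], [0, 0, 0]], [-1, [0, 0.0002, 0.007], [0, 0, 0]], [-1, [0, 0.0002, 0.009], [0, 0, 0]], [-1, [0, 0.0002, 0.011], [0, 0, 0]], [-1, [0, 0.0002, 0.013], [0, 0, 0]], [-1, [0, 0.0002, 0.013], [0, 0, 0]], [-1, [0, 0.0002, 0.013], [0, 0, 0]]]}}

```text
time: 8.88
tool_pos: [0.5767, -0.038, 0.0992]
tool_rot: [-3.141, -0.0, 2.658]
contact_force: [0.6, 0.1, -1.5]
opening: 0.0117
```

Tip z is about 0.072, below the mouth at 0.078, with no significant force, so the blade is entering. I continue down.

{"name": "jog_arm", "arguments": {"series": [[-1, [0, 0, 0.003], [0, 0, 0]], [-1, [0, 0, 0.006], [0, 0, 0]], [-1, [0, 0, 0.008], [0, 0, 0]], [-1, [0, 0, 0.0095], [0, 0, 0]], [-1, [0, 0, 0.0095], [0, 0, 0]], [-1, [0, 0, 0.0095], [0, 0, 0]]]}}

```text
time: 9.38
tool_pos: [0.5768, -0.038, 0.0897]
tool_rot: [-3.141, -0.0, 2.658]
contact_force: [0.1, 0.5, -0.6]
opening: 0.0112
```

```bash
python3 -c "
from h import *
c=cam('wrist');save(c,'slot5.png',(200,90,370,290),3)
print(status.observe()['contact_force'],status.observe()['torque'])
mv((.5778,-.0378,.089,2.656))"
```

```text
[-0.22863232 -0.20939371 -0.03564008] [ 0.03749449 -0.15516361 -0.05317177]
now [ 0.5768 -0.038   0.0898] [-3.1415  0.      2.6579] q [-0.2   0.54  1.53 -0.    1.07 -1.29] t 9.4333
shift [-0.0008, 0.0006, 0.0008] turn [-0.0001, 0.0, 0.0019] rows 0.0
```

View pics/slot5.png

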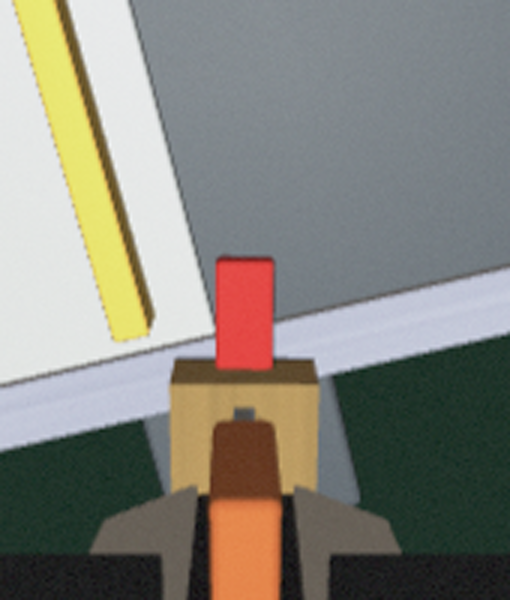

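{"name": "jog_arm", "arguments": {"series": [[-1, [0, 0, 0], [0, 0, 0.06]], [-1, [0, 0, 0], [0, 0, 0.14]], [-1, [0, 0, 0], [0, 0, 0.24]], [-1, [0, 0, 0], [0, 0, 0.35]], [-1, [0, 0, 0], [0, 0, 0.46]], [-1, [0, 0, 0], [0, 0, 0.57]], [-1, [0, 0, 0], [0, 0, 0.68]], [-1, [0, 0, 0], [0, 0, 0.79]], [-1, [0, 0, 0], [0, 0, 0.9]], [-1, [0, 0, 0], [0, 0, 1.0]], [-1, [0, 0, 0], [0, 0, 1.1]], [-1, [0, 0, 0], [0, 0, 1.15]]]}}

```text
time: 10.43
tool_pos: [0.5774, -0.0381, 0.0899]
tool_rot: [3.14, 0.0, 1.503]
contact_force: [1.2, -0.1, -1.7]
opening: 0.0115
```

```bash
python3 -c "
from h import *
print(status.observe()['torque'])
mv((.5778,-.0378,.089,1.326))"
```

```text
[-0.02555408 -0.43466684  0.14779334]
now [ 0.5774 -0.0381  0.0899] [3.1402e+00 3.0000e-04 1.5030e+00] q [-0.2   0.54  1.53 -0.    1.07 -0.13] t 10.4333
shift [0.0003, 0.0004, 0.0009] turn [0.0014, 0.0002, 0.177] rows 1.4
```

{"name": "jog_arm", "arguments": {"series": [[-1, [0, 0, 0], [0, 0, 0.06]], [-1, [0, 0, 0], [0, 0, 0.12]], [-1, [0, 0, 0], [0, 0, 0.16]], [-1, [0, 0, 0], [0, 0, 0.19]], [-1, [0, 0, 0], [0, 0, 0.21]], [-1, [0, 0, 0], [0, 0, 0.23]], [-1, [0, 0, 0], [0, 0, 0.23]], [-1, [0, 0, 0], [0, 0, 0.23]]]}}

```text
time: 11.1
tool_pos: [0.5772, -0.0381, 0.0899]
tool_rot: [3.141, 0.0, 1.278]
contact_force: [2.7, -0.6, -1.4]
opening: 0.0116
```

```bash
python3 -c "
from h import *
print(status.observe()['torque'])
c=cam('wrist');save(c,'turn1.png',(160,90,400,290),3)
mv((.5778,-.0378,.089,1.326))"
```

```text
[-0.26174669 -0.6488143   0.10048922]
now [ 0.5772 -0.0381  0.0899] [3.1405e+00 1.0000e-04 1.2784e+00] q [-0.2   0.54  1.53 -0.    1.07  0.09] t 11.15
shift [0.0005, 0.0005, 0.001] turn [0.0011, 0.0001, -0.0476] rows 0.4
```

View pics/turn1.png

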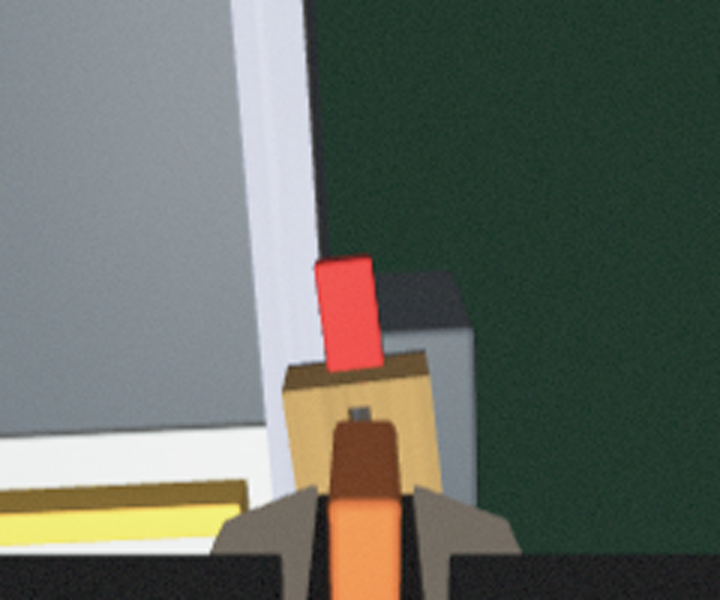

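```bash
python3 -c "
from h import *
c=cam('wrist');W=c['W'];z=W[...,2]
m=(z>.074)&(z<.082)&(np.hypot(W[...,0]-.5778,W[...,1]+.0378)<.028);p=W[m]
print(cv2.minAreaRect((p[:,:2]*1000).astype(np.float32)))
hsv=cv2.cvtColor(c['img'],cv2.COLOR_RGB2HSV)
m=((hsv[...,0]<4)|(hsv[...,0]>176))&(hsv[...,1]>150)&(z>.06)&(z<.075);p=W[m]
print(len(p),np.median(p[:,2]),cv2.minAreaRect((p[:,:2]*1000).astype(np.float32)))
m=(z>.055)&(z<.0605)&(np.hypot(W[...,0]-.52,W[...,1])<.2);p=W[m];v,u=np.where(m);mm=(u>220)
print(m.sum(),cv2.minAreaRect((W[m][:,:2]*1000).astype(np.float32)))
g=W[...,2];
# ridge
m=(hsv[...,0]>20)&(hsv[...,0]<35)&(hsv[...,1]>120)&(z>.064)&(z<.071);p=W[m];print('ridge',len(p),cv2.minAreaRect((p[:,:2]*1000).astype(np.float32)))
"
```

```text
((579.0050659179688, -33.40687942504883), (26.171018600463867, 30.014144897460938), 80.02922058105469)
697 0.06785698639615434 ((583.1293334960938, -9.990579605102539), (23.459941864013672, 11.742762565612793), 79.51847839355469)
17739 ((525.7597045898438, -12.563613891601562), (250.6811065673828, 164.06350708007812), 76.15640258789062)
ridge 1515 ((503.3447265625, -36.63965606689453), (8.770493507385254, 89.50354766845703), 76.01296997070312)
```

The red tongue stands at about 79.8° against the case's 76.1°, so about 4° is left. I turn further to the stop.

{"name": "jog_arm", "arguments": {"series": [[-1, [0, 0, 0], [0, 0, 0.04]], [-1, [0, 0, 0], [0, 0, 0.07]], [-1, [0, 0, 0], [0, 0, 0.1]], [-1, [0, 0, 0], [0, 0, 0.12]], [-1, [0, 0, 0], [0, 0, 0.12]], [-1, [0, 0, 0], [0, 0, 0.12]]]}}

```text
time: 11.7
tool_pos: [0.5771, -0.0381, 0.0899]
tool_rot: [3.141, 0.0, 1.159]
contact_force: [4.1, -1.8, -2.7]
opening: 0.0114
```

```bash
python3 -c "
from h import *
s=status.observe();print(s['torque'],s['contact_force'])
c=cam('wrist');W=c['W'];z=W[...,2]
m=(z>.074)&(z<.082)&(np.hypot(W[...,0]-.5778,W[...,1]+.0378)<.028);p=W[m]
print(cv2.minAreaRect((p[:,:2]*1000).astype(np.float32)))
hsv=cv2.cvtColor(c['img'],cv2.COLOR_RGB2HSV)
m=((hsv[...,0]<4)|(hsv[...,0]>176))&(hsv[...,1]>150)&(z>.06)&(z<.075);p=W[m]
print(len(p),np.median(p[:,2]),cv2.minAreaRect((p[:,:2]*1000).astype(np.float32)))
mv((.5778,-.0378,.089,1.326))"
```

```text
[-0.33983666 -0.88376748  0.40509308] [ 4.06445321 -1.75753824 -2.67636335]
((579.153076171875, -34.07057189941406), (26.89200782775879, 30.132417678833008), 75.75926208496094)
706 0.0678837643229964 ((585.1695556640625, -10.375377655029297), (23.527917861938477, 11.994627952575684), 75.8676528930664)
now [ 0.5771 -0.0381  0.0899] [3.1407 0.     1.1589] q [-0.2   0.54  1.53 -0.    1.07  0.21] t 11.75
shift [0.0005, 0.0005, 0.0009] turn [0.0008, 0.0001, -0.1671] rows 1.3
```

Seated: the tongue is at 75.8° along the track, and the torque has risen to 0.41 N m. I relax, release and rise.

{"name": "jog_arm", "arguments": {"series": [[-1, [0, 0, 0], [0, 0, -0.04]], [-1, [0, 0, 0], [0, 0, -0.07]], [-1, [0, 0, 0], [0, 0, -0.08]], [-0.1, [0, 0, 0], [0, 0, -0.08]], [-0.1, [0, 0, 0], [0, 0, -0.08]], [-0.1, [0, 0, 0], [0, 0, -0.08]], [-0.1, [0, 0, 0], [0, 0, -0.08]], [-0.1, [0, 0, 0], [0, 0, -0.08]], [-0.1, [0, 0, 0], [0, 0, -0.08]], [-0.1, [0, 0, -0.03], [0, 0, -0.08]], [-0.1, [0, 0, -0.07], [0, 0, -0.08]], [-0.1, [0, 0, -0.1], [0, 0, -0.08]]]}}

```text
time: 12.75
tool_pos: [0.5769, -0.038, 0.1919]
tool_rot: [3.141, -0.0, 1.238]
contact_force: [0.8, 0.1, 1.0]
opening: 0.0417
```

```bash
python3 -c "
from h import *
c=cam('wrist');save(c,'w6.png');W=c['W'];z=W[...,2]
print(status.observe()['opening'])
hsv=cv2.cvtColor(c['img'],cv2.COLOR_RGB2HSV)
def f(n,m):
    p=W[m];print(n,len(p),np.median(p,0),cv2.minAreaRect((p[:,:2]*1000).astype(np.float32)))
f('tongue',((hsv[...,0]<4)|(hsv[...,0]>176))&(hsv[...,1]>150)&(z>.06)&(z<.075))
f('head',(z>.115)&(z<.135)&(np.hypot(W[...,0]-.577,W[...,1]+.037)<.03))
f('ridge',(hsv[...,0]>20)&(hsv[...,0]<35)&(hsv[...,1]>120)&(z>.064)&(z<.071)&(np.hypot(W[...,0]-.502,W[...,1]+.037)<.055))
mv((.5,-.04,.19,2.9))"
```

```text
0.04181595160922768
tongue 334 [ 0.58522648 -0.010101    0.06786755] ((585.1986083984375, -10.148019790649414), (23.176530838012695, 11.844391822814941), 75.92916107177734)
head 565 [ 0.57836242 -0.03658847  0.12364206] ((577.9064331054688, -37.88385009765625), (27.849214553833008, 11.746079444885254), 71.04644775390625)
ridge 733 [ 0.50434237 -0.03640774  0.06783882] ((503.9972839355469, -36.61827850341797), (8.227051734924316, 89.05146026611328), 75.92668914794922)
now [ 0.5799 -0.0385  0.1984] [ 3.1302e+00 -1.5000e-03  1.2379e+00] q [-0.2   0.44  1.38 -0.    1.31  0.13] t 12.8
shift [-0.0276, -0.0751, 0.0075] turn [0.0099, 0.0083, -1.6621] rows 13.3
```

View pics/w6.png

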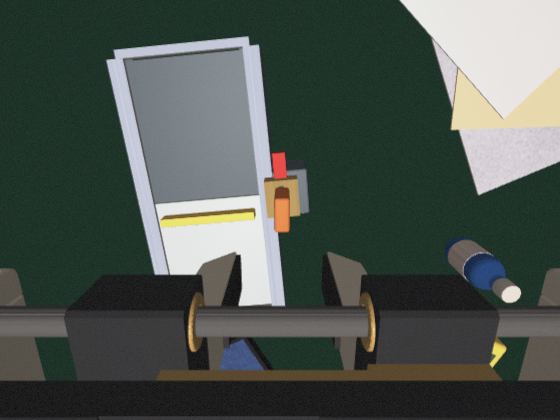

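The picture shows the key standing in the lock at (282,210) with its top at 0.124 m. The tongue lies along the track, and the lid's ridge at (208,218) has not moved. Next I shut the fingers and go behind the ridge, jaws along the track.

```bash
python3 -c "
from h import *
mv((.4957,-.0667,.15,2.897),(.4957,-.0667,.09,2.897))"
```

```text
now [ 0.5799 -0.0385  0.1984] [ 3.1302e+00 -1.5000e-03  1.2379e+00] q [-0.2   0.44  1.38 -0.    1.31  0.13] t 12.8
shift [-0.0543, -0.0709, 0.0476] turn [0.0099, 0.0083, -1.6591] rows 13.3
shift [-0.0544, -0.0716, 0.1075] turn [0.0099, 0.0083, -1.6591] rows 13.3
```

{"name": "jog_arm", "arguments": {"series": [[-1, [-0.02, -0.025, 0], [0, 0, -0.12]], [-1, [-0.04, -0.05, 0], [0, 0, -0.24]], [-1, [-0.054, -0.07, 0], [0, 0, -0.36]], [-1, [-0.054, -0.07, 0], [0, 0, -0.48]], [-1, [-0.054, -0.07, 0], [0, 0, -0.6]], [-1, [-0.054, -0.07, 0.01], [0, 0, -0.72]], [-1, [-0.054, -0.07, 0.03], [0, 0, -0.84]], [-1, [-0.054, -0.07, 0.05], [0, 0, -0.96]], [-1, [-0.054, -0.07, 0.06], [0, 0, -1.08]], [-1, [-0.054, -0.07, 0.07], [0, 0, -1.2]], [-1, [-0.054, -0.07, 0.08], [0, 0, -1.32]], [-1, [-0.054, -0.07, 0.09], [0, 0, -1.44]]]}}

```text
time: 13.8
tool_pos: [0.4928, -0.0661, 0.0992]
tool_rot: [-3.142, -0.0, 2.684]
contact_force: [-0.1, 0.2, -0.1]
opening: 0.0005
```

```bash
python3 -c "
from h import *
mv((.4957,-.0667,.09,2.897))"
```

```text
now [ 0.4928 -0.0661  0.0992] [-3.1415e+00 -2.0000e-04  2.6836e+00] q [-0.29  0.4   1.74 -0.    0.99 -1.4 ] t 13.8
shift [-0.0029, 0.0007, 0.0092] turn [-0.0001, -0.0002, -0.2134] rows 1.7
```

{"name": "jog_arm", "arguments": {"series": [[-1, [-0.003, 0, 0.005], [0, 0, -0.12]], [-1, [-0.003, 0, 0.009], [0, 0, -0.213]], [-1, [-0.003, 0, 0.009], [0, 0, -0.213]], [-1, [-0.003, 0, 0.009], [0, 0, -0.213]], [-1, [-0.003, 0, 0.009], [0, 0, -0.213]]]}}

```text
time: 14.22
tool_pos: [0.4957, -0.0675, 0.091]
tool_rot: [-3.142, 0.0, 2.888]
contact_force: [0.5, 0.3, 0.2]
opening: 0.0001
```

```bash
python3 -c "
from h import *
c=cam('wrist');save(c,'w7.png');c=cam('side');save(c,'s7.png',(170,150,370,300),4)
mv((.4957,-.0667,.058,2.897))"
```

```text
now [ 0.4958 -0.0675  0.0911] [-3.1415e+00  6.0000e-04  2.8890e+00] q [-0.29  0.42  1.75 -0.    0.98 -1.61] t 14.3167
shift [0.0003, 0.0008, 0.0331] turn [-0.0001, 0.0006, -0.008] rows 0.8
```

View pics/w7.png

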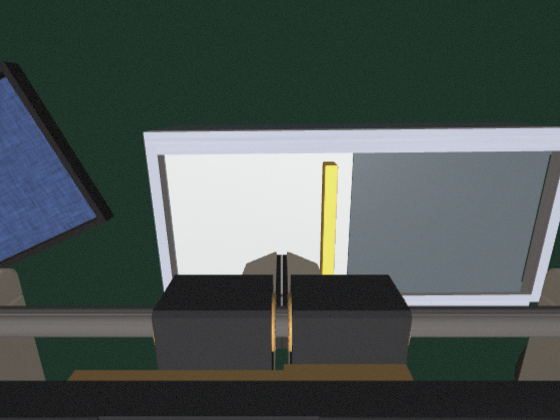

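View pics/s7.png

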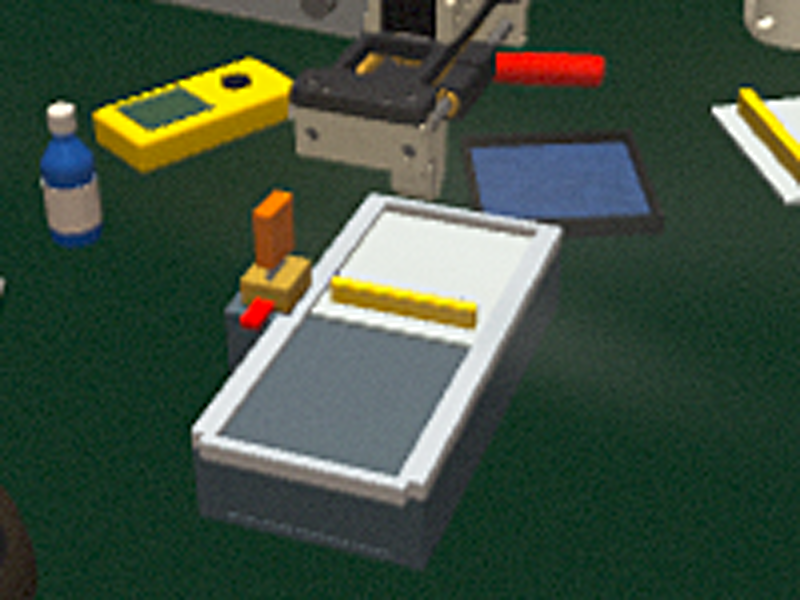

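The key still stands in the lock and the shut fingers are behind the ridge (wrist picture: ridge column 329, fingers column 281). I go down to z 0.058 and push along +y tool.

{"name": "jog_arm", "arguments": {"series": [[-1, [0, 0, 0.02], [0, 0, 0]], [-1, [0, 0, 0.033], [0, 0, 0]], [-1, [0, 0, 0.033], [0, 0, 0]], [-1, [0, 0, 0.033], [0, 0, 0]], [-1, [0, 0.01, 0.033], [0, 0, 0]], [-1, [0, 0.018, 0.033], [0, 0, 0]], [-1, [0, 0.025, 0.033], [0, 0, 0]], [-1, [0, 0.033, 0.033], [0, 0, 0]], [-1, [0, 0.04, 0.033], [0, 0, 0]], [-1, [0, 0.05, 0.033], [0, 0, 0]], [-1, [0, 0.06, 0.033], [0, 0, 0]], [-1, [0, 0.06, 0.033], [0, 0, 0]]]}}

```text
time: 15.32
tool_pos: [0.511, -0.0075, 0.0578]
tool_rot: [3.141, 0.0, 2.892]
contact_force: [-0.0, -0.7, -0.9]
opening: 0.0002
```

```bash
python3 -c "
from h import *
print(status.observe()['contact_force'])
c=cam('side');save(c,'s8.png',(170,150,370,300),4)
C=np.array([[.2419,-.9703],[.9703,.2419]])
print('tcp in case',C.T@(status.observe()['tool_pos'][:2]-[.508,-.0172]))
hsv=cv2.cvtColor(c['img'],cv2.COLOR_RGB2HSV);W=c['W'];z=W[...,2]
m=(hsv[...,0]>20)&(hsv[...,0]<35)&(hsv[...,1]>140)&(z>.055)&(z<.075)&(np.hypot(W[...,0]-.508,W[...,1]-.0)<.15);p=(W[m][:,:2]-[.508,-.0172])@C
print('ridge',len(p),p.min(0),p.max(0),np.median(p,0))
mv((.5,0,.058,2.897))"
```

```text
[-0.04076459 -0.69342076 -0.86659815]
tcp in case [ 0.00933289 -0.00050237]
ridge 149 [-0.02193697 -0.08516052] [0.01343169 0.04524057] [-0.01692094  0.0113966 ]
now [ 0.5107 -0.0083  0.0578] [-3.1415e+00  1.0000e-04  2.8926e+00] q [-0.17  0.48  1.75 -0.    0.91 -1.49] t 15.3667
shift [0.0125, 0.0054, -0.0002] turn [-0.0001, 0.0001, -0.0044] rows 0.3
```

View pics/s8.png

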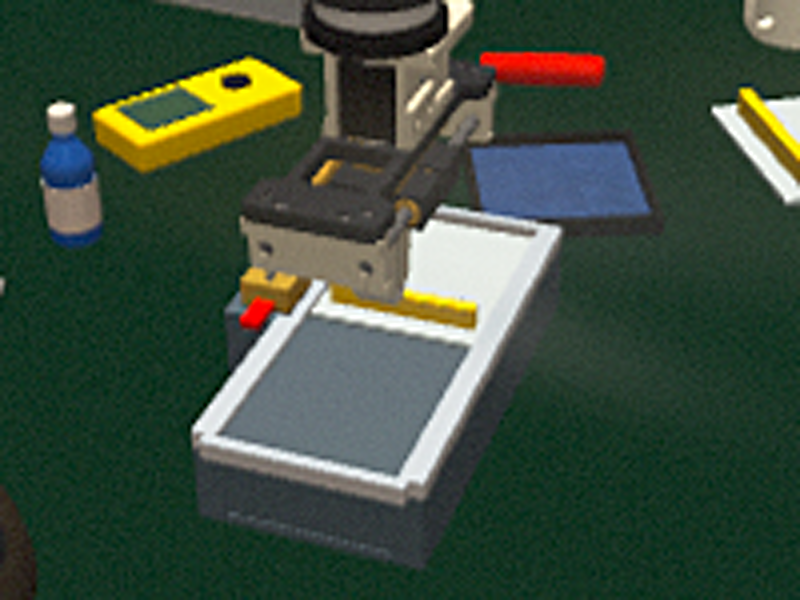

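```bash
python3 -c "
from h import *
c=cam('side');K=c['camera_matrix'];Ti=np.linalg.inv(c['T'])
def pr(p):
    q=Ti[:3]@np.r_[p,1];r=K@q;return (r[:2]/r[2]-[170,150])*4
t=status.observe()['tool_pos'];print(pr([.4958,-.0675,.091]),pr(t),pr(t+[0,0,.019]),pr(t+[0,0,.066]))
save(c,'s9.png',(200,180,320,270),6)
C=np.array([[.2419,-.9703],[.9703,.2419]])
W=c['W']
for uv in((265,225),(285,225),(268,222),(262,218),(280,228)):
    w=W[uv[1],uv[0]];print(uv,w.round(4),(C.T@(w[:2]-[.508,-.0172])).round(4),c['img'][uv[1],uv[0]])
c=cam('scene');save(c,'c9.png',(230,150,390,270),5)
"
```

```text
[417.82675401 229.83583842] [381.91945802 331.38703709] [381.41446434 303.948357  ] [380.11666732 233.4329453 ]
(265, 225) [ 0.5153 -0.0387  0.059 ] [-0.0191 -0.0123] [126 109  65]
(285, 225) [ 0.4676 -0.0305  0.0677] [-0.0227  0.036 ] [246 228  81]
(268, 222) [0.503  0.0031 0.096 ] [0.0185 0.0098] [120 112  95]
(262, 218) [0.5045 0.0859 0.1602] [0.0992 0.0284] [132 124 106]
(280, 228) [ 0.4788 -0.0269  0.0609] [-0.0165  0.0259] [154 121  30]
```

View pics/s9.png

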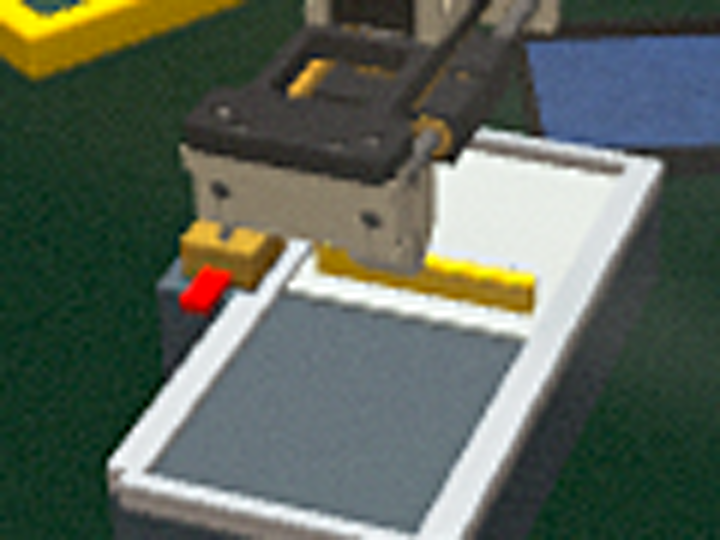

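View pics/c9.png

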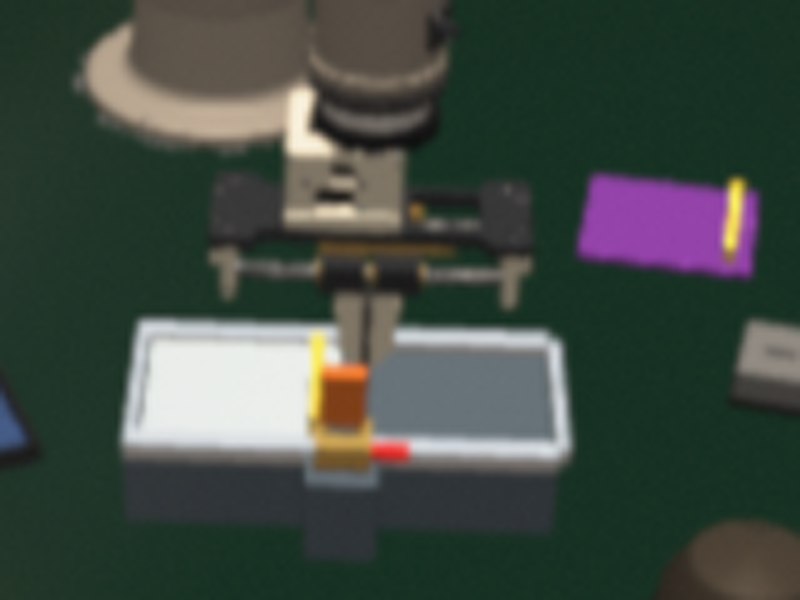

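```bash
python3 -c "
from h import *
t=status.observe()['tool_pos'];R0=R.from_euler('xyz',status.observe()['tool_rot'])
for n in('side','scene','wrist'):
    c=cam(n);W=c['W'];L=R0.inv().apply((W-t).reshape(-1,3)).reshape(W.shape)
    m=(np.abs(L[...,0])<.02)&(np.abs(L[...,1])<.025)&(L[...,2]<.03)&(L[...,2]>-.07)
    for a in np.arange(-.07,.02,.006):
        k=m&(L[...,2]>a)&(L[...,2]<=a+.006);q=L[k]
        if len(q):print(n,a.round(3),len(q),q.min(0).round(4),q.max(0).round(4),c['img'][k].mean(0).round())
"
```

```text
side -0.07 6 [ 0.0088 -0.0091 -0.0674] [ 0.0109  0.0104 -0.0643] [100.  92.  78.]
side -0.064 13 [ 0.0089 -0.0175 -0.0635] [ 0.011   0.0089 -0.0581] [117. 108.  92.]
side -0.058 10 [ 0.0093 -0.0163 -0.0567] [ 0.0108  0.0092 -0.0525] [118. 109.  92.]
side -0.052 14 [ 0.0093 -0.016  -0.0517] [ 0.0108  0.01   -0.0462] [120. 112.  96.]
side -0.046 15 [-0.0105 -0.0165 -0.0451] [ 0.0109  0.0187 -0.0401] [127. 117.  97.]
side -0.04 25 [-0.0103 -0.0183 -0.04  ] [ 0.0114  0.0181 -0.0343] [122. 114.  97.]
side -0.034 9 [-0.0089 -0.0102 -0.0336] [ 0.0109  0.0115 -0.0295] [116. 109.  97.]
side -0.028 7 [-0.0065 -0.0036 -0.0271] [ 0.0111  0.0058 -0.0244] [126. 112.  84.]
side -0.016 3 [ 0.0091 -0.0249 -0.0133] [ 0.0194 -0.0235 -0.0109] [241. 207.  25.]
side -0.01 6 [-0.0105 -0.0248 -0.0087] [ 0.0191 -0.0219 -0.004 ] [150. 116.  42.]
side -0.004 9 [-0.0198 -0.0249 -0.0033] [ 0.014  -0.0217  0.001 ] [152. 117.  25.]
side 0.002 74 [-0.0197 -0.025   0.0021] [0.0179 0.0228 0.008 ] [207. 210. 199.]
side 0.008 170 [-0.0199 -0.0147  0.008 ] [0.0195 0.0246 0.0124] [104. 115. 122.]
scene -0.07 18 [-0.0124 
[... 1192 characters left out ...]
   0.0176 -0.04  ] [99. 93. 84.]
wrist -0.04 379 [ 0.0081 -0.0162 -0.04  ] [ 0.0111  0.017  -0.034 ] [100.  94.  86.]
wrist -0.034 225 [ 0.0082 -0.0122 -0.034 ] [ 0.011   0.0131 -0.0281] [94. 89. 82.]
wrist -0.028 61 [ 0.008  -0.0068 -0.0279] [ 0.011   0.0071 -0.0232] [85. 85. 84.]
wrist -0.016 18 [-0.0083 -0.025  -0.0112] [ 0.0175 -0.0243 -0.0101] [197. 166.  80.]
wrist -0.01 100 [-0.0117 -0.025  -0.01  ] [ 0.0199 -0.0243 -0.0041] [122. 100.  49.]
wrist -0.004 84 [-0.0146 -0.025  -0.0039] [ 0.0199 -0.0242  0.002 ] [125. 110.  76.]
wrist 0.002 1039 [-0.0173 -0.0249  0.0021] [0.02   0.0225 0.008 ] [226. 228. 226.]
wrist 0.008 2739 [-0.0189 -0.0128  0.008 ] [0.02  0.025 0.012] [114. 123. 129.]
```

```bash
python3 -c "
from h import *
t=status.observe()['tool_pos'];R0=R.from_euler('xyz',status.observe()['tool_rot'])
for n in('side','scene'):
    c=cam(n);W=c['W'];L=R0.inv().apply((W-t).reshape(-1,3)).reshape(W.shape)
    m=(np.abs(L[...,0])<.11)&(np.abs(L[...,1])<.12)&(L[...,2]<-.02)&(L[...,2]>-.16)
    for a in np.arange(-.16,-.02,.01):
        k=m&(L[...,2]>a)&(L[...,2]<=a+.01);q=L[k]
        if len(q):print(n,a.round(3),len(q),q.min(0).round(3),q.max(0).round(3),c['img'][k].mean(0).round())
"
```

```text
side -0.16 135 [-0.022 -0.043 -0.16 ] [ 0.027  0.019 -0.15 ] [105.  97.  81.]
side -0.15 142 [-0.024 -0.049 -0.15 ] [ 0.026  0.019 -0.14 ] [96. 88. 73.]
side -0.14 671 [-0.037 -0.093 -0.14 ] [ 0.037  0.098 -0.13 ] [69. 65. 61.]
side -0.13 304 [-0.037 -0.093 -0.13 ] [ 0.037  0.098 -0.12 ] [64. 59. 47.]
side -0.12 344 [-0.036 -0.086 -0.12 ] [ 0.037  0.095 -0.11 ] [96. 88. 74.]
side -0.11 279 [-0.037 -0.081 -0.11 ] [ 0.037  0.09  -0.1  ] [114. 105.  89.]
side -0.1 179 [-0.035 -0.083 -0.1  ] [ 0.037  0.089 -0.09 ] [123. 113.  94.]
side -0.07 16 [ 0.01  -0.017 -0.069] [ 0.011  0.011 -0.061] [105.  95.  82.]
side -0.06 18 [ 0.009 -0.016 -0.059] [ 0.011  0.01  -0.051] [118. 110.  93.]
side -0.05 29 [-0.008 -0.019 -0.05 ] [ 0.011  0.018 -0.04 ] [122. 114.  96.]
side -0.04 30 [-0.012 -0.017 -0.04 ] [ 0.011  0.019 -0.03 ] [121. 112.  96.]
side -0.03 45 [-0.087 -0.011 -0.03 ] [ 0.011  0.008 -0.02 ] [183. 148.  67.]
scene -0.16 68 [-0.027 -0.048 -0.16 ] [-0.011  0.016 -0.15 ] [111. 102.  89.]
scene -0.15 83 [-0.028 -0.048 -0.15 ] [-0.006  0.016 -0.14 ] [156. 145. 125.]
scene -0.14 515 [-0.042 -0
[... 193 characters left out ...]
73. 62.]
scene -0.11 132 [-0.04  -0.085 -0.11 ] [ 0.029  0.085 -0.1  ] [70. 68. 62.]
scene -0.1 26 [-0.039 -0.085 -0.1  ] [-0.027  0.086 -0.091] [69. 68. 59.]
scene -0.09 4 [-0.013 -0.017 -0.083] [-0.013  0.019 -0.08 ] [84. 80. 69.]
scene -0.08 31 [-0.081 -0.022 -0.079] [ 0.003  0.019 -0.07 ] [126. 106.  86.]
scene -0.07 81 [-0.08  -0.025 -0.07 ] [ 0.015  0.016 -0.06 ] [152. 111.  77.]
scene -0.06 50 [-0.082 -0.024 -0.06 ] [-0.003  0.017 -0.05 ] [127.  91.  62.]
scene -0.05 56 [-0.081 -0.024 -0.05 ] [-0.001  0.017 -0.04 ] [126.  95.  69.]
scene -0.04 43 [-0.08  -0.024 -0.04 ] [-0.002  0.014 -0.03 ] [121.  91.  66.]
scene -0.03 57 [-0.091 -0.027 -0.03 ] [-0.006  0.003 -0.02 ] [170. 135.  79.]
```

The ridge did not move because the fingers passed over it. The depth readings put the real fingertips about 23 mm short of the nominal TCP, and the gripper's body is displaced the same way. I will allow for that from here: go back behind the ridge, then lower with the TCP at 0.036, which puts the real tip at about 0.059.

{"name": "jog_arm", "arguments": {"series": [[-1, [0, -0.03, -0.004], [0, 0, 0]], [-1, [0, -0.061, -0.004], [0, 0, 0]], [-1, [0, -0.061, -0.004], [0, 0, 0]], [-1, [0, -0.061, -0.004], [0, 0, 0]], [-1, [0, -0.061, 0.011], [0, 0, 0]], [-1, [0, -0.061, 0.022], [0, 0, 0]], [-1, [0, -0.061, 0.022], [0, 0, 0]], [-1, [0, -0.061, 0.022], [0, 0, 0]]]}}

```text
time: 16.38
tool_pos: [0.4951, -0.0677, 0.0355]
tool_rot: [3.141, -0.001, 2.891]
contact_force: [0.4, 1.4, 1.6]
opening: 0.0007
```

```bash
python3 -c "
from h import *
print(status.observe()['contact_force'])
c=cam('side');save(c,'s10.png',(200,180,320,270),6)
C=np.array([[.2419,-.9703],[.9703,.2419]])
print('tcp in case',C.T@(status.observe()['tool_pos'][:2]-[.508,-.0172]),status.observe()['tool_pos'])"
```

```text
[0.37599731 1.36387448 1.59271968]
tcp in case [-0.0521784 -0.0002709] [ 0.49564087 -0.06789435  0.03601155]
```

View pics/s10.png

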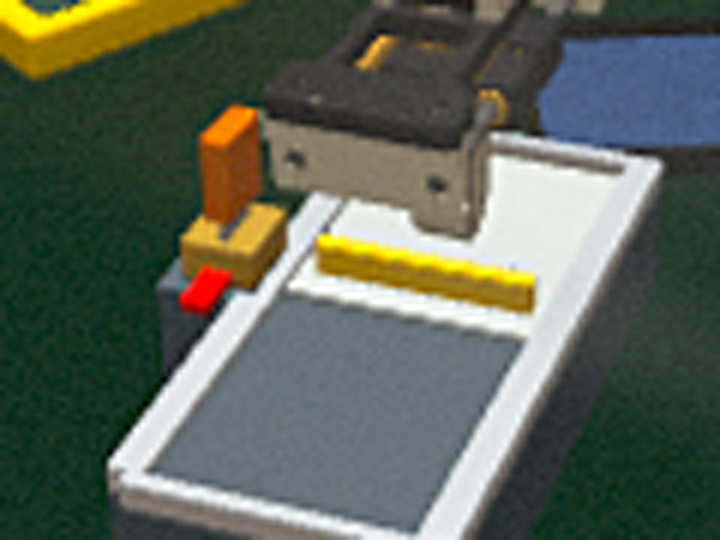

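{"name": "jog_arm", "arguments": {"series": [[-1, [0, 0.01, 0], [0, 0, 0]], [-1, [0, 0.018, 0], [0, 0, 0]], [-1, [0, 0.025, 0], [0, 0, 0]], [-1, [0, 0.033, 0], [0, 0, 0]], [-1, [0, 0.042, 0], [0, 0, 0]], [-1, [0, 0.052, 0], [0, 0, 0]], [-1, [0, 0.062, 0], [0, 0, 0]], [-1, [0, 0.07, 0], [0, 0, 0]], [-1, [0, 0.07, 0], [0, 0, 0]]]}}

```text
time: 17.18
tool_pos: [0.5135, 0.0012, 0.0361]
tool_rot: [3.141, 0.001, 2.892]
contact_force: [0.6, -0.7, 2.1]
opening: 0.0001
```

```bash
cat > lid.py <<'E'
from h import *
import sys
s=status.observe();print(s['contact_force'],s['tool_pos'])
C=np.array([[.2419,-.9703],[.9703,.2419]])
print('tcp in case',C.T@(s['tool_pos'][:2]-[.508,-.0172]))
c=cam('side');save(c,sys.argv[1],(200,180,320,270),6)
hsv=cv2.cvtColor(c['img'],cv2.COLOR_RGB2HSV);W=c['W'];z=W[...,2]
p=(W[...,:2]-[.508,-.0172])@C
m=(hsv[...,0]>20)&(hsv[...,0]<35)&(hsv[...,1]>150)&(z>.0655)&(z<.071)&(abs(p[...,0])<.14)&(abs(p[...,1])<.05);q=p[m]
print('ridge top',len(q),np.percentile(q,5,0),np.percentile(q,95,0),np.median(W[m],0))
E
python3 lid.py s11.png
```

```text
[ 0.55230043 -0.68498191  2.13612664] [0.51352239 0.00117241 0.03612016]
tcp in case [ 0.01916261 -0.00091409]
ridge top 100 [ 0.03064054 -0.03941404] [0.03915682 0.04216327] [0.51940914 0.01633563 0.06786752]
```

View pics/s11.png

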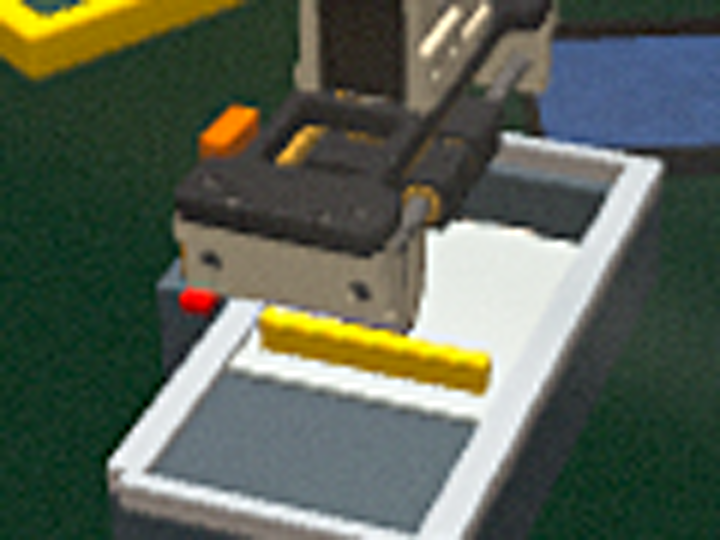

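The lid is sliding, with the ridge centre at case x 35 mm. I go on pushing to the stop.

{"name": "jog_arm", "arguments": {"series": [[-1, [0, 0.01, 0], [0, 0, 0]], [-1, [0, 0.02, 0], [0, 0, 0]], [-1, [0, 0.03, 0], [0, 0, 0]], [-1, [0, 0.04, 0], [0, 0, 0]], [-1, [0, 0.05, 0], [0, 0, 0]], [-1, [0, 0.06, 0], [0, 0, 0]], [-1, [0, 0.067, 0], [0, 0, 0]], [-1, [0, 0.072, 0], [0, 0, 0]], [-1, [0, 0.076, 0], [0, 0, 0]], [-1, [0, 0.078, 0], [0, 0, 0]], [-1, [0, 0.078, 0], [0, 0, 0]], [-1, [0, 0.078, 0], [0, 0, 0]]]}}

```text
time: 18.23
tool_pos: [0.532, 0.0747, 0.0357]
tool_rot: [-3.141, -0.0, 2.891]
contact_force: [-0.9, -1.8, 0.2]
opening: 0.0001
```

```bash
python3 lid.py s12.png
```

```text
[-0.92865865 -1.79091476  0.24235729] [0.53201072 0.07474344 0.0357287 ]
tcp in case [ 0.09502091 -0.00105648]
ridge top 66 [ 0.10827185 -0.03025341] [0.11588313 0.04130869] [0.51722631 0.09595469 0.06737704]
```

View pics/s12.png

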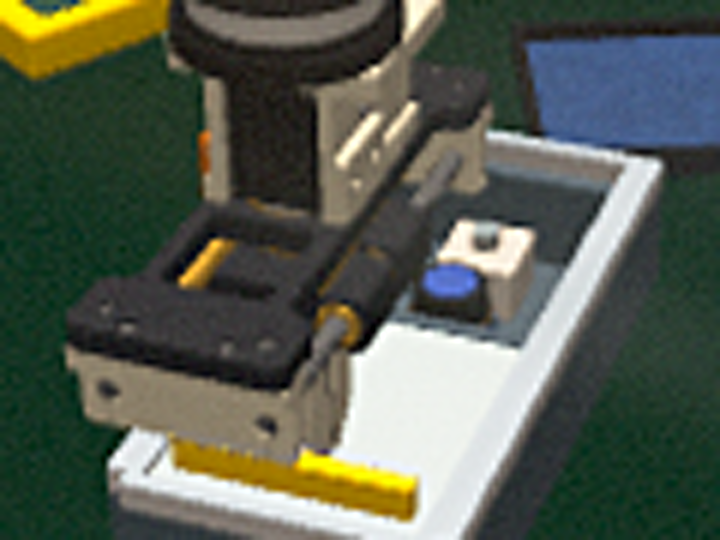

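The lid is at the far stop (ridge about x 111 mm) and the compartment is open. The lens' blue glass is at (455,283) in the crop, with the white adapter behind it at (487,262). I back off, rise and look from above.

{"name": "jog_arm", "arguments": {"series": [[-1, [0, -0.006, 0], [0, 0, 0]], [-1, [0, -0.01, -0.03], [0, 0, 0]], [-1, [0, -0.02, -0.07], [0, 0, 0]], [-1, [0, -0.05, -0.1], [0, 0, 0]], [0.3, [0, -0.09, -0.13], [0, 0, 0]], [0.3, [0, -0.13, -0.13], [0, 0, 0]], [0.3, [0, -0.16, -0.13], [0, 0, 0]], [0.3, [0, -0.16, -0.13], [0, 0, 0]], [0.3, [0, -0.16, -0.13], [0, 0, 0]], [0.3, [0, -0.16, -0.13], [0, 0, 0]], [0.3, [0, -0.16, -0.13], [0, 0, 0]]]}}

```text
time: 19.2
tool_pos: [0.4924, -0.0792, 0.1655]
tool_rot: [3.141, -0.001, 2.892]
contact_force: [0.2, -0.3, -0.3]
opening: 0.0422
```

```bash
python3 -c "
from h import *
import pickle
c=cam('wrist');save(c,'w13.png');pickle.dump(c,open('w13.pkl','wb'))
C=np.array([[.2419,-.9703],[.9703,.2419]]);W=c['W'];z=W[...,2];p=(W[...,:2]-[.508,-.0172])@C
s=status.observe();print(s['tool_pos'],s['tool_rot'],s['opening'])
m=(p[...,0]>-.122)&(p[...,0]<-.008)&(abs(p[...,1])<.049)&(z>.012)&(z<.06)
k,l,st,ce=cv2.connectedComponentsWithStats((m&(z>.027)).astype(np.uint8))
for i in range(1,k):
    if st[i,4]>40:
        q=p[l==i];zz=z[l==i];print(ce[i].round(),st[i],'z',zz.max().round(4),np.median(zz).round(4))
        for a,b in((.027,.034),(.034,.042),(.042,.049)):
            t=q[(zz>a)&(zz<b)]
            if len(t)>10:
                print('  ',a,len(t),cv2.minAreaRect((t*1000).astype(np.float32)),cv2.minEnclosingCircle((t*1000).astype(np.float32)))
"
```

```text
[ 0.49250723 -0.07902645  0.16549273] [ 3.14124789e+00 -5.78768471e-04  2.89222666e+00] 0.04615968398937461
[279. 209.] [ 213  142  132  105 2655] z 0.0506 0.0439
   0.027 533 ((-65.18373107910156, -1.38873291015625), (110.664306640625, 92.12657928466797), 0.27128174901008606) ((-65.0323486328125, -1.0210468769073486), 71.37934112548828)
   0.034 633 ((-65.21748352050781, -1.0105934143066406), (92.9244155883789, 110.67862701416016), 89.99744415283203) ((-65.2042465209961, -0.6126996874809265), 71.711181640625)
   0.042 1416 ((-65.0097885131836, 0.0006561279296875), (113.97471618652344, 97.98655700683594), 0.003560828510671854) ((-64.98907470703125, 0.17220453917980194), 74.41059112548828)
[307. 187.] [ 289  168   38   39 1157] z 0.0493 0.0459
   0.027 239 ((-40.003387451171875, 9.618297576904297), (36.26835250854492, 25.669099807739258), 16.225088119506836) ((-38.565704345703125, 4.660808563232422), 18.14995002746582)
   0.034 53 ((-41.276039123535156, 15.331207275390625), (27.136241912841797, 8.204034805297852), 15.469139099121094) ((-40.18195724487305, 11.377787590026855), 13.568219184875488)
   0.042 864 ((-38.75120544433594, 4.827757835388184), (30.04322052001953, 29.843236923217773), 10.476672172546387) ((-38.46128845214844, 4.425418853759766), 15.525697708129883)
[255. 189.] [ 236  171   38   37 1241] z 0.0417 0.0319
   0.027 1094 ((-88.59468078613281, 1.9044551849365234), (34.07791519165039, 34.34772491455078), 1.4268680810928345) ((-88.43272399902344, 2.2919762134552), 22.75889778137207)
   0.034 147 ((-87.02061462402344, 7.3539838790893555), (23.069774627685547, 11.67628002166748), 74.25322723388672) ((-85.60743713378906, 7.335890293121338), 12.031332015991211)
```

View pics/w13.png

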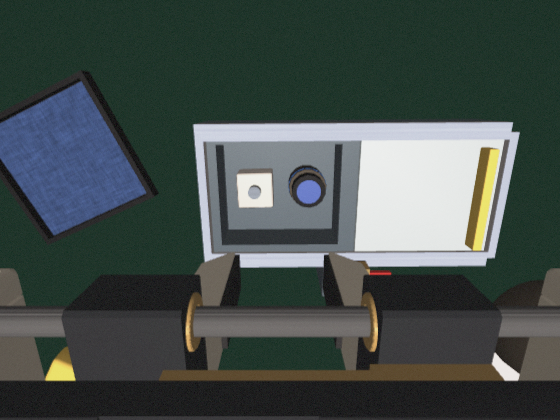

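The picture shows the lens at (307,187), adapter at (255,190), lid fully right and the ridge at (482,195). The lens is at case (-38.5, 4.5) mm. Gripping straight across would put the gripper's body on the key, so I will grip with the jaw axis at about 65° in the case's frame (yaw 0.89).

```bash
python3 -c "
from h import *
mv((.4943,-.0535,.165,.89))"
```

```text
now [ 0.4925 -0.079   0.1655] [ 3.1412e+00 -6.0000e-04  2.8922e+00] q [-0.31  0.33  1.65  0.    1.16 -1.63] t 19.25
shift [0.0046, 0.0252, 0.0005] turn [-0.0004, -0.0007, 2.0022] rows 16.0
```

{"name": "jog_arm", "arguments": {"series": [[-0.06, [0.0046, 0.025, 0], [0, 0, 0.12]], [-0.06, [0.0046, 0.025, 0], [0, 0, 0.24]], [-0.06, [0.0046, 0.025, 0], [0, 0, 0.36]], [-0.06, [0.0046, 0.025, 0], [0, 0, 0.48]], [-0.06, [0.0046, 0.025, 0], [0, 0, 0.6]], [-0.06, [0.0046, 0.025, 0], [0, 0, 0.72]], [-0.06, [0.0046, 0.025, 0], [0, 0, 0.84]], [-0.06, [0.0046, 0.025, 0], [0, 0, 0.96]], [-0.06, [0.0046, 0.025, 0], [0, 0, 1.08]], [-0.06, [0.0046, 0.025, 0], [0, 0, 1.2]], [-0.06, [0.0046, 0.025, 0], [0, 0, 1.32]], [-0.06, [0.0046, 0.025, 0], [0, 0, 1.44]]]}}

```text
time: 20.25
tool_pos: [0.4943, -0.0534, 0.1655]
tool_rot: [-3.141, -0.0, 1.447]
contact_force: [0.2, -0.2, -0.2]
opening: 0.043
```

{"name": "jog_arm", "arguments": {"series": [[-0.06, [0, 0, 0], [0, 0, 0.12]], [-0.06, [0, 0, 0], [0, 0, 0.24]], [-0.06, [0, 0, 0], [0, 0, 0.36]], [-0.06, [0, 0, 0], [0, 0, 0.48]], [-0.06, [0, 0, 0], [0, 0, 0.56]], [-0.06, [0, 0, 0], [0, 0, 0.56]], [-0.06, [0, 0, 0], [0, 0, 0.56]], [-0.06, [0, 0, 0], [0, 0, 0.56]]]}}

```text
time: 20.92
tool_pos: [0.4943, -0.0541, 0.1657]
tool_rot: [-3.141, 0.0, 0.894]
contact_force: [-0.3, 0.2, -1.3]
opening: 0.043
```

```bash
cat > lens.py <<'E'
from h import *
import sys
c=cam('wrist');save(c,sys.argv[1]);s=status.observe();print(s['opening'],s['contact_force'])
C=np.array([[.2419,-.9703],[.9703,.2419]]);W=c['W'];z=W[...,2]
m=(z>.0445)&(z<.052)&(np.hypot(W[...,0]-.494,W[...,1]+.0535)<.02)
ctr,r=cv2.minEnclosingCircle((W[m][:,:2]*1000).astype(np.float32));print('lens',m.sum(),ctr,r,np.median(z[m]))
mv((ctr[0]/1e3,ctr[1]/1e3,-.003,.89))
E
python3 lens.py w14.png
```

```text
0.0432577442255017 [ 0.12661569 -0.06918845  0.42907481]
lens 826 (495.3453063964844, -53.478511810302734) 15.320137023925781 0.0463456865282304
now [ 0.4942 -0.0542  0.1657] [-3.1414e+00  1.0000e-04  8.9380e-01] q [-0.26  0.33  1.66 -0.    1.16  0.41] t 20.9667
shift [0.0013, 0.0004, 0.1687] turn [-0.0002, 0.0001, 0.0038] rows 4.0
```

View pics/w14.png

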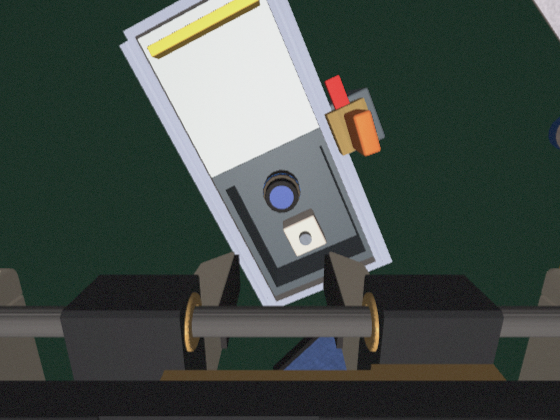

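{"name": "jog_arm", "arguments": {"series": [[-0.06, [0.001, 0, 0.04], [0, 0, 0]], [-0.06, [0.001, 0, 0.08], [0, 0, 0]], [-0.06, [0.001, 0, 0.105], [0, 0, 0]], [-0.06, [0.001, 0, 0.115], [0, 0, 0]], [-0.06, [0.001, 0, 0.115], [0, 0, 0]], [-0.06, [0.001, 0, 0.115], [0, 0, 0]]]}}

```text
time: 21.47
tool_pos: [0.4955, -0.054, 0.0515]
tool_rot: [3.141, -0.0, 0.891]
contact_force: [0.2, 0.1, 0.2]
opening: 0.0432
```

```bash
python3 lens.py w15.png; python3 -c "
from h import *
c=cam('side');save(c,'s15.png',(200,150,340,255),5)"
```

```text
0.043302978904304956 [-0.11107727 -0.74545044  0.2251877 ]
lens 1864 (495.1089782714844, -53.530006408691406) 15.526823997497559 0.04639156106320559
now [ 0.4961 -0.0542  0.0522] [ 3.1392e+00 -1.0000e-03  8.9130e-01] q [-0.26  0.47  1.79 -0.    0.87  0.42] t 21.5167
shift [-0.0001, -0.0013, 0.0552] turn [0.0024, -0.001, 0.0013] rows 1.3
```

View pics/w15.png

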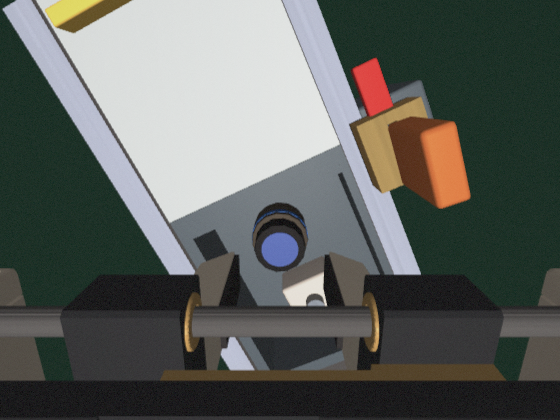

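View pics/s15.png

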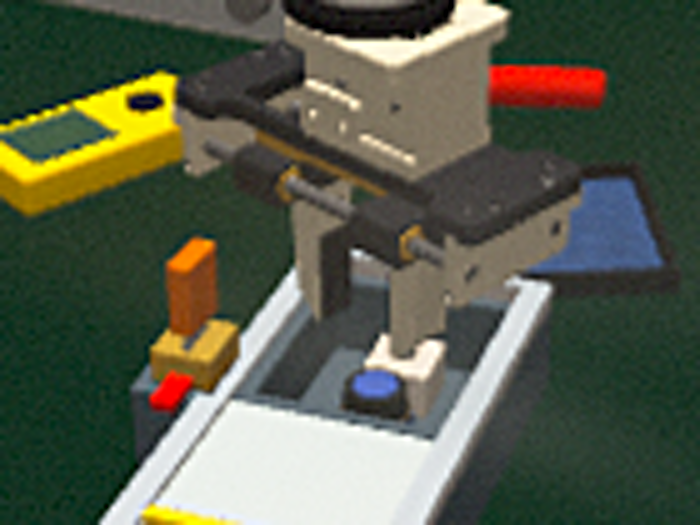

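Lens at (280,245) lies between the fingers' planes, and the key at (443,165) is clear of the body. I go down to the grasp.

{"name": "jog_arm", "arguments": {"series": [[-0.06, [0, -0.0008, 0.015], [0, 0, 0]], [-0.06, [0, -0.0008, 0.03], [0, 0, 0]], [-0.06, [0, -0.0008, 0.042], [0, 0, 0]], [-0.06, [0, -0.0008, 0.05], [0, 0, 0]], [-0.06, [0, -0.0008, 0.0545], [0, 0, 0]], [-0.06, [0, -0.0008, 0.0545], [0, 0, 0]], [-0.06, [0, -0.0008, 0.0545], [0, 0, 0]]]}}

```text
time: 22.15
tool_pos: [0.4948, -0.0536, -0.003]
tool_rot: [3.14, -0.0, 0.891]
contact_force: [0.3, 1.1, 0.4]
opening: 0.0431
```

```bash
python3 lens.py w16.png; python3 -c "
from h import *
c=cam('side');save(c,'s16.png',(200,150,340,255),5)"
```

```text
0.04308366724555389 [0.16901764 0.95263127 0.47677903]
lens 2153 (495.3404235839844, -53.22700881958008) 15.32374095916748 0.046392726640682
now [ 0.4949 -0.0536 -0.0029] [ 3.1401e+00 -6.0000e-04  8.9090e-01] q [-0.26  0.56  1.84 -0.    0.74  0.42] t 22.2
shift [0.0006, 0.0001, 0.0001] turn [0.0015, -0.0006, 0.0009] rows 0.0
```

View pics/s16.png

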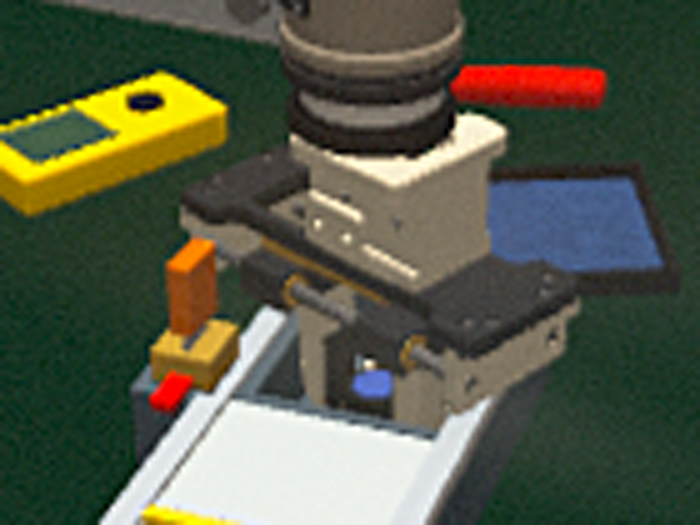

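View pics/w16.png

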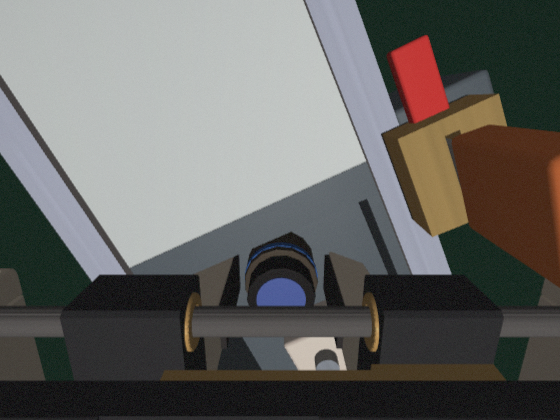

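Lens is centred between the fingers at (281,275), and nothing is touching. I close with 20 N.

{"name": "jog_arm", "arguments": {"series": [[-1, [0, 0, 0], [0, 0, 0]], [-1, [0, 0, 0], [0, 0, 0]], [-1, [0, 0, 0], [0, 0, 0]], [-1, [0, 0, 0], [0, 0, 0]], [-1, [0, 0, 0], [0, 0, 0]], [-1, [0, 0, 0], [0, 0, 0]]], "squeeze": 20}}

```text
time: 22.75
tool_pos: [0.4946, -0.0535, -0.0032]
tool_rot: [3.141, -0.0, 0.891]
contact_force: [-0.7, 0.1, 6.2]
opening: 0.0354
```

{"name": "jog_arm", "arguments": {"series": [[-1, [0, 0, -0.005], [0, 0, 0]], [-1, [0, 0, -0.012], [0, 0, 0]], [-1, [0, 0, -0.02], [0, 0, 0]], [-1, [0, 0, -0.03], [0, 0, 0]], [-1, [0, 0, -0.03], [0, 0, 0]], [-1, [0, 0, -0.03], [0, 0, 0]]]}}

```text
time: 23.25
tool_pos: [0.4948, -0.0536, 0.0272]
tool_rot: [3.14, -0.001, 0.891]
contact_force: [0.1, -0.3, -1.6]
opening: 0.0352
```

```bash
python3 -c "
from h import *
c=cam('wrist');save(c,'w17.png')
c=cam('side');save(c,'s17.png',(200,150,340,255),5)
print(status.observe()['contact_force'],status.observe()['opening'])"
```

```text
[ 0.12875536  0.32715501 -1.73061334] 0.03498221209590196
```

View pics/s17.png

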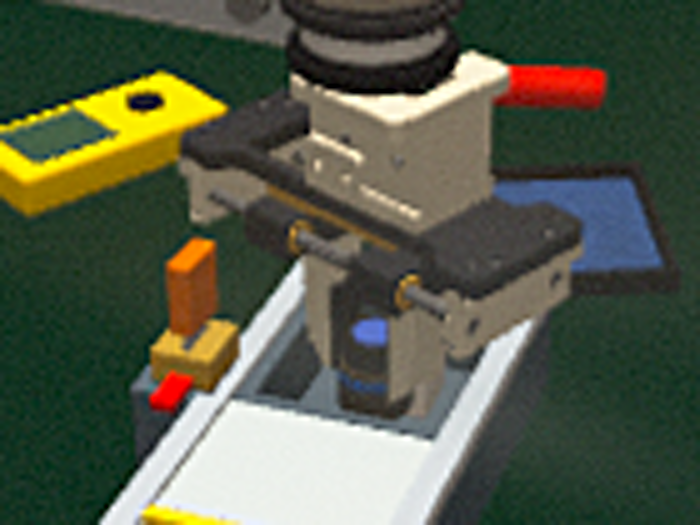

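View pics/w17.png

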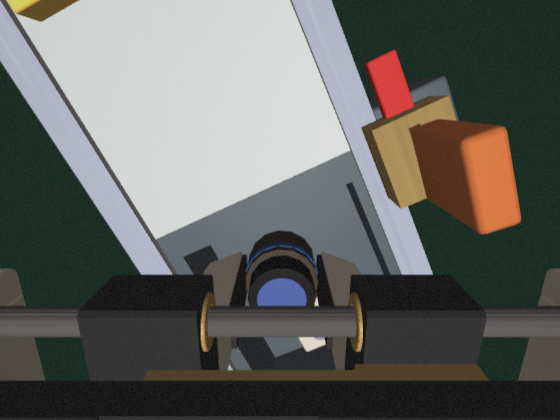

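Lens held upright and out of contact. I raise it and carry it over to the tray.

{"name": "jog_arm", "arguments": {"series": [[-1, [0, 0, -0.02], [0, 0, 0]], [-1, [0, 0, -0.045], [0, 0, 0]], [-1, [0, 0, -0.07], [0, 0, 0]], [-1, [0, 0, -0.083], [0, 0, 0]], [-1, [0, 0, -0.083], [0, 0, 0]], [-1, [0, 0, -0.083], [0, 0, 0]]]}}

```text
time: 23.85
tool_pos: [0.4942, -0.0534, 0.1091]
tool_rot: [3.141, -0.0, 0.891]
contact_force: [0.4, -0.4, -1.4]
opening: 0.0348
```

```bash
python3 -c "
from h import *
mv((.411,-.281,.11,.891))"
```

```text
now [ 0.4942 -0.0534  0.1091] [ 3.1411e+00 -1.0000e-04  8.9090e-01] q [-0.26  0.39  1.73 -0.    1.02  0.42] t 23.85
shift [-0.2293, 0.0784, -0.0009] turn [0.0005, -0.0001, -0.0001] rows 5.8
```

{"name": "jog_arm", "arguments": {"series": [[-1, [-0.01, 0.003, 0], [0, 0, 0]], [-1, [-0.03, 0.01, 0], [0, 0, 0]], [-1, [-0.06, 0.02, 0], [0, 0, 0]], [-1, [-0.09, 0.03, 0], [0, 0, 0]], [-1, [-0.12, 0.041, 0], [0, 0, 0]], [-1, [-0.15, 0.051, 0], [0, 0, 0]], [-1, [-0.18, 0.061, 0], [0, 0, 0]], [-1, [-0.205, 0.07, 0], [0, 0, 0]], [-1, [-0.22, 0.075, 0], [0, 0, 0]], [-1, [-0.229, 0.078, 0], [0, 0, 0]], [-1, [-0.229, 0.078, 0], [0, 0, 0]], [-1, [-0.229, 0.078, 0], [0, 0, 0]]]}}

```text
time: 24.85
tool_pos: [0.4102, -0.2801, 0.1084]
tool_rot: [-3.14, -0.0, 0.89]
contact_force: [0.2, 0.7, -0.1]
opening: 0.0351
```

```bash
cat > tray.py <<'E'
from h import *
import sys
c=cam('wrist');save(c,sys.argv[1]);s=status.observe();print(s['opening'],s['contact_force'])
c2=cam('side');save(c2,'s'+sys.argv[1],(230,120,370,225),5)
for n,q in(('w',c),('s',c2)):
    W=q['W'];z=W[...,2];m=(z>.009)&(z<.017)&(np.hypot(W[...,0]-.411,W[...,1]+.281)<.1)
    r=cv2.minAreaRect((W[m][:,:2]*1000).astype(np.float32));print(n,m.sum(),r)
R0=R.from_euler('xyz',s['tool_rot'])
for n,q in(('w',c),('s',c2)):
    W=q['W'];L=R0.inv().apply((W-s['tool_pos']).reshape(-1,3)).reshape(W.shape)
    m=(abs(L[...,0])<.022)&(abs(L[...,1])<.0155)&(L[...,2]>-.06)&(L[...,2]<.03)
    print(n,'lens in tool',m.sum(),np.percentile(L[m],2,0).round(4),np.percentile(L[m],98,0).round(4))
mv((.411,-.281,-.0035,.891))
E
python3 tray.py w18.png
```

```text
0.0348901370497804 [-0.07989564  1.03511297 -1.85012285]
w 3202 ((417.1004943847656, -280.8385925292969), (130.06944274902344, 130.55015563964844), 9.741545677185059)
s 276 ((416.91705322265625, -280.991455078125), (130.21505737304688, 139.83941650390625), 9.734070777893066)
w lens in tool 4386 [-0.0025 -0.014  -0.0505] [ 0.0174  0.0146 -0.0122]
s lens in tool 158 [-0.0095 -0.0149 -0.051 ] [ 0.0185  0.0118 -0.0107]
now [ 0.4109 -0.2794  0.1088] [-3.1403e+00 -3.0000e-04  8.9170e-01] q [-0.75  0.39  1.73  0.    1.02 -0.07] t 24.95
shift [-0.0012, 0.0013, 0.1123] turn [-0.0013, -0.0003, 0.0007] rows 2.7
```

View pics/w18.png

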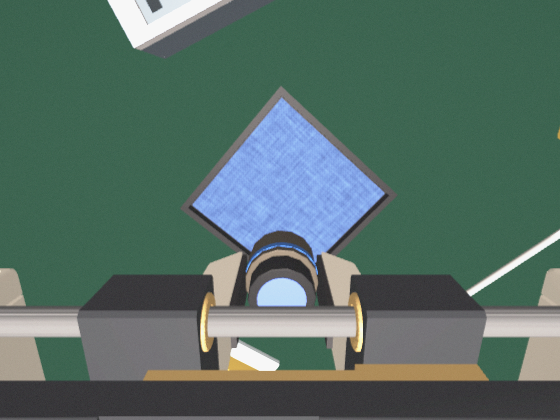

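View pics/sw18.png

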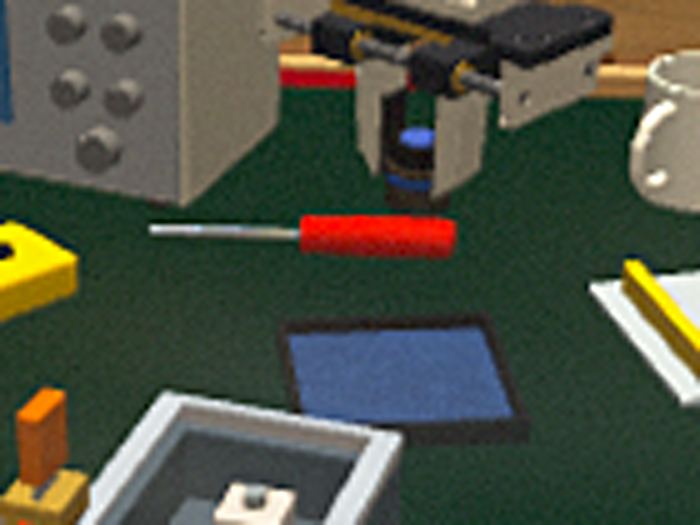

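Lens is held upright with its glass at (282,292). The tray centre measures (0.417, -0.281). I lower it there.

{"name": "jog_arm", "arguments": {"series": [[-1, [0.0026, 0.0057, 0.015], [0, 0, 0]], [-1, [0.0026, 0.0057, 0.04], [0, 0, 0]], [-1, [0.0026, 0.0057, 0.065], [0, 0, 0]], [-1, [0.0026, 0.0057, 0.085], [0, 0, 0]], [-1, [0.0026, 0.0057, 0.098], [0, 0, 0]], [-1, [0.0026, 0.0057, 0.106], [0, 0, 0]], [-1, [0.0026, 0.0057, 0.109], [0, 0, 0]], [-1, [0.0026, 0.0057, 0.1105], [0, 0, 0]], [-1, [0.0026, 0.0057, 0.1105], [0, 0, 0]], [-1, [0.0026, 0.0057, 0.1105], [0, 0, 0]]]}}

```text
time: 25.78
tool_pos: [0.4175, -0.2824, -0.0004]
tool_rot: [3.14, 0.0, 0.891]
contact_force: [-0.7, -0.8, -1.1]
opening: 0.0349
```

```bash
python3 tray.py w19.png
```

```text
0.035320492913637376 [ 0.09119064  0.4503074  -0.59706119]
w 6562 ((416.96112060546875, -280.8109130859375), (130.06112670898438, 130.5284881591797), 9.73363971710205)
s 237 ((416.9374084472656, -280.48480224609375), (130.85775756835938, 135.43946838378906), 9.34725570678711)
w lens in tool 5153 [-0.0017 -0.0145 -0.0506] [ 0.021   0.0147 -0.0055]
s lens in tool 174 [-0.0127 -0.0146 -0.0511] [ 0.0193  0.013  -0.0047]
now [ 4.174e-01 -2.825e-01 -4.000e-04] [3.1399e+00 1.0000e-04 8.9080e-01] q [-0.75  0.56  1.82 -0.    0.75 -0.07] t 25.8833
shift [-0.0029, -0.0059, 0.0031] turn [0.0016, 0.0001, -0.0002] rows 0.2
```

View pics/sw19.png

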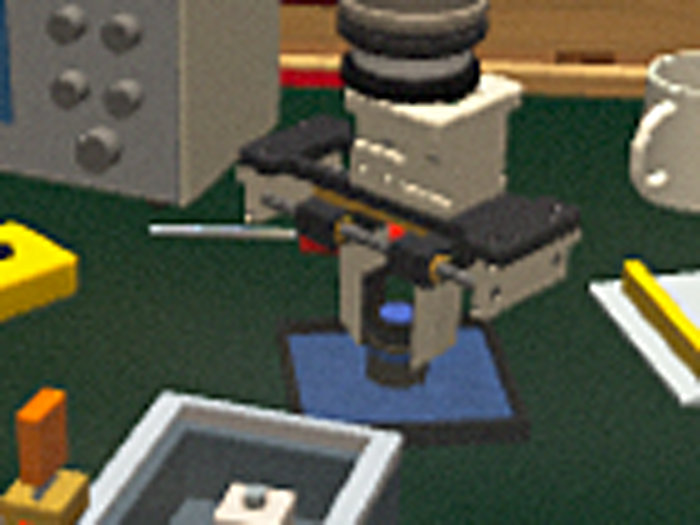

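Within about 4 mm of the floor. I go down the rest slowly, watching the force.

{"name": "jog_arm", "arguments": {"series": [[-1, [0, 0, 0.001], [0, 0, 0]], [-1, [0, 0, 0.002], [0, 0, 0]], [-1, [0, 0, 0.003], [0, 0, 0]], [-1, [0, 0, 0.0035], [0, 0, 0]], [-1, [0, 0, 0.004], [0, 0, 0]], [-1, [0, 0, 0.004], [0, 0, 0]], [-1, [0, 0, 0.004], [0, 0, 0]]]}}

```text
time: 26.47
tool_pos: [0.417, -0.2822, -0.0042]
tool_rot: [3.141, 0.0, 0.891]
contact_force: [-2.6, 1.6, 10.2]
opening: 0.035
```

Touched the floor (10 N). I ease up slightly, open and retreat.

{"name": "jog_arm", "arguments": {"series": [[-1, [0, 0, -0.0005], [0, 0, 0]], [-0.15, [0, 0, -0.0005], [0, 0, 0]], [-0.05, [0, 0, -0.0005], [0, 0, 0]], [0.1, [0, 0, -0.0005], [0, 0, 0]], [0.1, [0, 0, -0.0005], [0, 0, 0]], [0.1, [0, 0, -0.0005], [0, 0, 0]], [0.1, [0, 0, -0.0005], [0, 0, 0]], [0.1, [0, 0, -0.0005], [0, 0, 0]]]}}

```text
time: 27.13
tool_pos: [0.4169, -0.2821, -0.0048]
tool_rot: [-3.142, 0.0, 0.891]
contact_force: [-0.0, 0.0, -0.1]
opening: 0.0505
```

{"name": "jog_arm", "arguments": {"series": [[0.1, [0, 0, -0.01], [0, 0, 0]], [0.1, [0, 0, -0.03], [0, 0, 0]], [0.1, [0, 0, -0.06], [0, 0, 0]], [0.1, [0, 0, -0.1], [0, 0, 0]], [0.1, [0, 0, -0.14], [0, 0, 0]], [0.1, [0, 0, -0.17], [0, 0, 0]], [0.1, [0, 0, -0.17], [0, 0, 0]], [0.1, [0, 0, -0.17], [0, 0, 0]], [0.1, [0, 0, -0.17], [0, 0, 0]]]}}

```text
time: 27.88
tool_pos: [0.4165, -0.2817, 0.1652]
tool_rot: [-3.141, 0.0, 0.891]
contact_force: [0.2, 1.0, -0.3]
opening: 0.0504
```

```bash
cat > fin.py <<'E'
from h import *
w=cam('wrist');save(w,'fw.png');d=cam('side');save(d,'fs.png',(180,140,340,260),5);s=cam('scene');save(s,'fc.png')
st=status.observe();print(st['time'],st['contact_force'],st['tool_pos'])
W=w['W'];z=W[...,2];m=(z>.041)&(z<.055)&(np.hypot(W[...,0]-.417,W[...,1]+.281)<.03)
c=cv2.minEnclosingCircle((W[m][:,:2]*1000).astype(np.float32));print('lens top',c,np.median(z[m]))
a=np.radians(9.74);D=np.array(c[0])-[417,-280.8];print('in tray',D@[np.cos(a),np.sin(a)],D@[-np.sin(a),np.cos(a)])
P=W[m];A=np.c_[P[:,:2],np.ones(len(P))];k=np.linalg.lstsq(A,P[:,2],rcond=None)[0];print('top tilt approx',np.hypot(*k[:2]))
C=np.array([[.2419,-.9703],[.9703,.2419]])
for n,q in(('side',d),('scene',s)):
    W=q['W'];z=W[...,2];p=(W[...,:2]-[.508,-.0172])@C;h=cv2.cvtColor(q['img'],cv2.COLOR_RGB2HSV)
    m=(h[...,0]>20)&(h[...,0]<35)&(h[...,1]>140)&(z>.062)&(z<.071)&(abs(p[...,0])<.14)&(abs(p[...,1])<.05)
    print(n,'ridge',m.sum(),np.percentile(p[m],5,0),np.percentile(p[m],95,0))
    m=((h[...,0]<4)|(h[...,0]>176))&(h[...,1]>150)&(z>.06)&(z<.075)&(abs(p[...,0])<.08);t=W[m]
    print(n,'tongue',m.sum(),np.median(p[m],0))
    m=(z>.105)&(z<.13)&(np.hypot(W[...,0]-.578,W[...,1]+.038)<.03);print(n,'key top',z[m].max(),np.median(W[m],0))
E
python3 fin.py
```

```text
28.0333 [-0.59086496 -0.32838489 -0.96468038] [ 0.41623405 -0.28147922  0.16397395]
lens top ((417.77734375, -282.26434326171875), 15.46133804321289) 0.04531145047905483
in tray 0.5184048906396042 -1.5747446977736033
top tilt approx 0.011749786726832051
side ridge 159 [ 0.10937783 -0.03904397] [0.11564646 0.03980759]
side tongue 38 [ 0.02910078 -0.07139628]
side key top 0.12523286697840458 [ 0.57638424 -0.03152039  0.11910805]
scene ridge 17 [ 0.10712352 -0.04200579] [0.1109142  0.02903062]
scene tongue 16 [ 0.02301783 -0.07540625]
scene key top 0.12735997439506597 [ 0.58016132 -0.04053295  0.11896251]
```

View pics/fs.png

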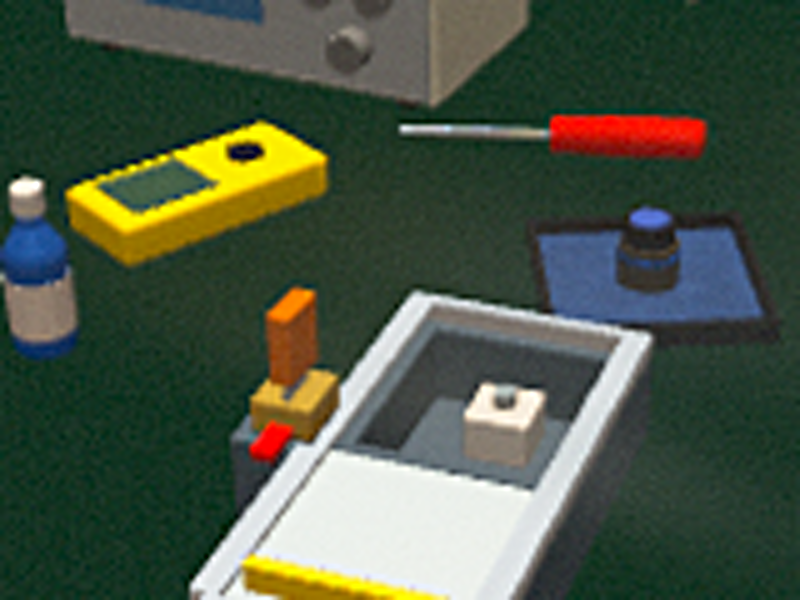

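View pics/fw.png

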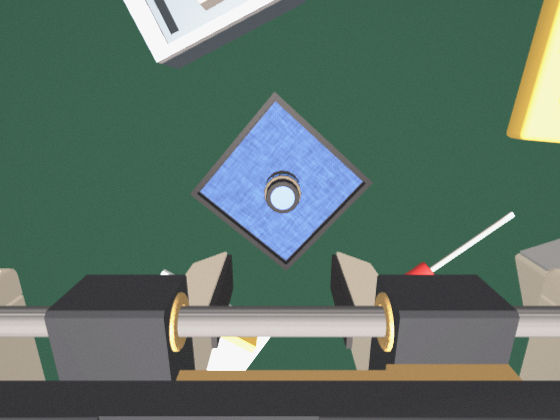

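View pics/fc.png

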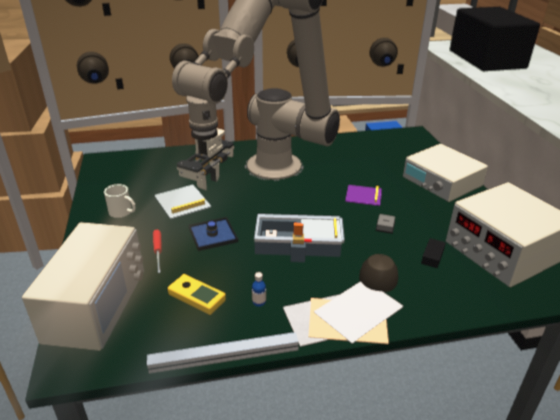

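The lens stands in the tray (wrist 282,195). The key is upright in the lock (side crop 290,335), the lid is open in its tracks, the adapter is in the case, and the bystanders are where they started. I'm handing the job in.

```bash
python3 -c "
from h import *
print(job.hand_in())"
```

```text
the job is handed in; nothing more can be done
None
```

I handed the job in at about 28 s of the 72 s. The lock is turned with the key standing in it, the lid is at its far stop, and the lens stands upright in the tray. The hand-in reported no verdict.

**Last checks:**
- **Lens:** about 1.7 mm from the tray's centre, its top at 45.3 mm (expected 45), tilt about 0.01 rad.
- **Lock:** I last measured the tongue at 75.9° just after letting go of the key, against 76.1° for the track. The final pictures still show it lying along the track.
- **Key:** upright, its top measured at 123.6 mm just after release (nominal 124). The final side and scene cameras read 125 and 127 mm, a coarse spread of a few mm.
- **Lid:** ridge at about x 109–113 mm in the case's frame, still in its tracks. The two cameras differ by about 3 mm.
- **Everything else:** the adapter is in the compartment, the bystanders look unmoved in the pictures, and the arm is clear of everything.

**What failed on the way:** my first push on the lid passed over the ridge without touching it. The depth images put the real fingertips about 23 mm short of the stated TCP. I allowed for that in the second push and in the lens grasp.

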